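# Free a locked centrifuge lid and clear the rotor

### The job

The bench centrifuge has cut out on imbalance and its lid is still locked: take the lid release key from its peg, push its rod down through the narrow slot in the deck until the hidden catch lets the lid spring up, then lift the lid until it stands fully open. Take all the sealed sample cups out of the rotor and stand them upright on the floor of the white tray. Hang the key back on its peg by its eye, leave the lid open, and do not disturb the bottle, the tip box or the tube rack.

Things in the scene. Friction and masses are not known exactly. Their poses are not given: they have to be found in the camera images.
- centrifuge: Bench centrifuge, fixed: white housing 340 mm deep (x), 280 mm wide (y), flat deck at 150 mm; origin in the middle of its underside; x points away from the robot, its front with the control panel faces the robot. Under the lid a round steel chamber of 200 mm bore opens in the deck, its centre 25 mm in +x of the origin, its floor at 46 mm.
- release_slot (a point): Middle of the narrow lid-release slot at deck-top height, in the front of the deck, left (+y) of the lid handle: 14 mm along x, 34 mm along y (centrifuge's axes), through a 6 mm plate, thin grey bezel. Hidden latch tab, 36 by 40 mm, 38 mm below the deck's top under the slot; pressed about 10 mm (5 to 8 N) it frees the lid; stop at about 16 mm; springs back.
- latch (a joint): Angle of the hidden lid latch, rad: 0 at rest (locks the shut lid), about 0.22 frees the lid, stop at 0.40.
- lid (a joint): Angle of the lid, rad: 0 shut (locked at the start), 1.80 fully open at its stop, leaning back a little past upright. When freed, its front springs up about 18 mm (0.07 rad) and stays so. Balanced by gas springs, damped: lifts slowly with a few newtons, stays where left below about 0.3 rad; above about 0.5 rad it rises to the stop by itself. Pushed right down, it locks again.
- lid_handle (a point): Middle of the lid handle: black round bar 12 mm thick along the lid's y, 64 mm clear between the two arms that carry it, raised over the lid's front edge: 25 mm ahead of that edge, its axis 22 mm above the lid's top and 62 mm above the deck while shut. In the lid's frame it lies 265 mm in -x of the hinge axis and 62 mm above it; this frame turns with the lid.
- lid_hinge (a point): Middle of the lid's hinge axis, at the back of the deck at deck height, along the centrifuge's y; the lid opens with its front edge going up and back. The lid is 240 by 240 mm and 40 mm high.
- rotor: Aluminium rotor with four round buckets, fixed in the middle of the chamber at any angle; origin on the chamber's floor on its axis, z up. Bucket axes are 60 mm from the rotor's axis, on its +x, +y, -x and -y; bucket rims are 58 mm above the chamber's floor, 46 mm below the deck.
- tray: White specimen tray, fixed on the counter, 200 mm (x) by 170 mm (y), rim 24 mm high, walls and floor 5 mm; origin in the middle of its underside. Empty at the start; four cups fit on its floor, e.g. 42 mm either side of the middle in x and 36 mm in y.
- stand: White stand fixed on the counter with one steel peg; origin at counter height below the peg's root end; base 130 by 100 mm, 12 mm thick; column 18 by 36 mm, 198 mm high, its front face 12 mm in +x of the origin. The peg points along the stand's -x.
- peg (a point): The peg on the stand: round, 8 mm thick, level, its axis 190 mm above the counter, along x. This point is on its axis; from here it runs 52 mm back (+x) to the column and 20 mm forward (-x), then 10 mm of tip that bends up by 7 mm.
- key_center (a point): Lid release key, 152 mm tall, 0.09 kg: steel rod 8 mm thick, 70 mm long, round end; above it an eye plate 40 mm wide (y), 40 mm tall, 8 mm thick (x) with a 25 mm eye along x; on top a grey handle 12 mm thick (x), 26 mm wide (y), 42 mm tall. Point: its centre, 76 mm above the rod's end; z from rod to handle; handle's middle 55 mm higher. Starts hanging upright by its eye on the peg.
- key_eye (a point): Centre of the key's eye, 14 mm above the key's centre (90 mm above the rod's end), same axes. When hung, it lies about 8 mm below the peg's axis.
- bottle: White reagent bottle, 68 mm across, 150 mm tall; origin under its middle. Bystander.
- tip_box: Grey box of pipette tips with a clear lid, 85 by 120 by 78 mm; origin under its middle. Bystander.
- tube_rack: White tube rack with capped tubes, 70 by 200 mm, 98 mm tall; origin under its middle. Bystander.
- cup1_center (a point): Sealed sample cup, one of up to four alike (None if absent): 106 mm tall, 0.14-0.28 kg; aluminium cup 45 mm across, 50 mm tall; white cap 49 mm across, 12 mm tall; upright grey lifting stem 18 mm across, 44 mm tall on top. Point: its centre, 53 mm above its underside; z up its axis; the stem's middle is 31 mm higher. Starts upright in a rotor bucket, lower 42 mm inside, 3 mm play: lifts straight out.
- cup2_center (a point): Sealed sample cup, one of up to four alike (None if absent): 106 mm tall, 0.14-0.28 kg; aluminium cup 45 mm across, 50 mm tall; white cap 49 mm across, 12 mm tall; upright grey lifting stem 18 mm across, 44 mm tall on top. Point: its centre, 53 mm above its underside; z up its axis; the stem's middle is 31 mm higher. Starts upright in a rotor bucket, lower 42 mm inside, 3 mm play: lifts straight out.
- cup3_center (a point): Sealed sample cup, one of up to four alike (None if absent): 106 mm tall, 0.14-0.28 kg; aluminium cup 45 mm across, 50 mm tall; white cap 49 mm across, 12 mm tall; upright grey lifting stem 18 mm across, 44 mm tall on top. Point: its centre, 53 mm above its underside; z up its axis; the stem's middle is 31 mm higher. Starts upright in a rotor bucket, lower 42 mm inside, 3 mm play: lifts straight out.
- cup4_center (a point): Sealed sample cup, one of up to four alike (None if absent): 106 mm tall, 0.14-0.28 kg; aluminium cup 45 mm across, 50 mm tall; white cap 49 mm across, 12 mm tall; upright grey lifting stem 18 mm across, 44 mm tall on top. Point: its centre, 53 mm above its underside; z up its axis; the stem's middle is 31 mm higher. Starts upright in a rotor bucket, lower 42 mm inside, 3 mm play: lifts straight out.

How it is judged (in metres and radians):
On the way, in this order (a step that is already met when the one before it is completed fails the run):
1. the key's rod, through the slot, has pressed the hidden latch tab so far that the lid sprang up (contact force between key and latch above 1 N and value of joint lid above 0.03 rad), for 0.05 s.
2. the lid stands fully open (value of joint lid above 1.6 rad), for 0.2 s.
At the end, for the whole second after the job is handed in: The lid stands open (beyond 1.6 rad); every cup present stands upright (within 0.12 rad) and at rest on the floor of the tray, inside its rim; the key hangs at rest by its eye on the peg (eye centre within 12 mm sideways of the peg's axis and below it, between the peg's bent tip and the column) (value of joint lid above 1.6 rad and x of cup1_center in the frame of tray between -0.08 and 0.08 m and y of cup1_center in the frame of tray between -0.065 and 0.065 m and z of cup1_center in the frame of tray between 0.05 and 0.066 m and angle between each of cup1_center, cup2_center, cup3_center, cup4_center's own z axis and vertical below 0.12 rad and linear speed of each of cup1, cup2, cup3, cup4 below 0.03 m/s and x of cup2_center in the frame of tray between -0.08 and 0.08 m and y of cup2_center in the frame of tray between -0.065 and 0.065 m and z of cup2_center in the frame of tray between 0.05 and 0.066 m and x of cup3_center in the frame of tray between -0.08 and 0.08 m and y of cup3_center in the frame of tray between -0.065 and 0.065 m and z of cup3_center in the frame of tray between 0.05 and 0.066 m and x of cup4_center in the frame of tray between -0.08 and 0.08 m and y of cup4_center in the frame of tray between -0.065 and 0.065 m and z of cup4_center in the frame of tray between 0.05 and 0.066 m and x of key_eye in the frame of peg between -0.022 and 0.046 m and y of key_eye in the frame of peg between -0.012 and 0.012 m and z of key_eye in the frame of peg between -0.014 and 0.004 m and angle between key_center's own z axis and vertical below 0.25 rad and linear speed of key below 0.05 m/s); the robot touches nothing.
It fails at once if the bottle is pushed or lifted more than 30 mm from its place (distance of bottle from where it was at the start of the episode above 0.03 m).
It fails at once if the tip box is pushed or lifted more than 30 mm from its place (distance of tip_box from where it was at the start of the episode above 0.03 m).
It fails at once if the tube rack is pushed or lifted more than 30 mm from its place (distance of tube_rack from where it was at the start of the episode above 0.03 m).
Of cup1, cup2, cup3, cup4 only 2 to 4 are there at a start; the rules pass over those that are not, and their reading is None.
At some moment in a run one of cup1, cup2, cup3, cup4 may be knocked a few centimetres aside while the robot is not near it.
Once in a run the grip may slacken for a moment while it holds something.
It also fails if it takes over 210 s, if anything falls off the work surface, if the arm or the gripper's body presses on something with over 40 N, if the wrist force passes 120 N, or if a joint passes its speed limit or range.

### The arm

A 7-joint arm with a two-finger parallel gripper is mounted at the origin on the work surface. World frame = base frame: x ahead of the robot, y to its left, z up, the work surface at z = 0. Lengths are in m, angles in degrees, forces in N, time in s.
With the tool pointing down it reaches from about 0.425 to 0.875 m from the base axis. Payload 4.7 kg.
Tool frame: the origin (TCP) lies midway between the tips of the shut fingers; the grasp point (between the pads) lies env.grip_point_offset behind it (env.grip_point_offset is the distance from the TCP to the grasp point, in m); x points along the fingers, y is the direction in which the jaws open and shut, and the axes are right-handed (so a half turn about x gives the same grasp; the last joint's range is limited). The gripper opens to 87 mm and grips with 3 to 60 N. Pads are 19 mm wide; open, the fingers measure 117 mm over their backs; the gripper's body (75 mm by 190 mm) begins 51 mm behind the grasp point.
Start: joints at [-65.999, 18.392, -4.016, 83.108, 1.295, 78.541, -3.26], TCP at [0.256, 0.597, 0.223] pointing down, gripper open.
Joint ranges: [-163.93, 163.93], [-17.29, 119.83], [-79.2, 71.16], [3.27, 140.29], [-89.18, 269.18], [5.43, 117.66], [-154.24, 154.24]. Speed limits (degrees/s): [147.25, 147.25, 180, 180, 180, 180, 180].

### API

Orientations are given as [roll, pitch, yaw] about the fixed x, y, z axes, in that order (R = Rz(yaw) Ry(pitch) Rx(roll)).
In Python, from cell import readout, read_camera, camera_params, sign_off, spot_in, pinpoint, env gives the robot as it stands.
- The arm moves only by the shell command python3 -m pendant 'ROWS' [OPENING] [FORCE]. ROWS is a JSON object of lists of equal length, an entry for each row: "xyz": the shift along the world's x, y, z in m, a list of three; "turn": the turn about the world's z in rad. A call has 1 to 10 rows; each row shifts and turns the pose as measured when the row begins; what a row does not reach is not made up. A row lasts 1/8 s, in which the tool goes at most 62.5 mm and 10.7 degrees, less where a joint would pass 70% of its speed; a pose out of reach is approached as far as the arm can. A call is refused whole if a number of a shift passes 0.0625 or a number of a turn 0.188, either way. A call with a gripper value outside its range is refused whole. OPENING is the opening, from 0 (shut) to 1 (fully open), set as the call begins (- or left out, the last holds). The fingers move at their own pace and stop on an object; FORCE is the grip in N (left out, the last holds). Time passes only in rows, so rows that do not move let the fingers close. It gives the time, the measured TCP pose, the force and the opening at its end, in the units of the state.
- readout.get_obs(): the state, without advancing time (a new reading comes with each control period).
- read_camera(name): name is "side" or "top" or "wrist"; returns the picture (480x640x3 uint8, red, green, blue); there is no depth.
- camera_params(name): a dict with "fx", "fy", "cx", "cy" (pixels), "rvec" (rotation vector, rad) and "tvec" (3), from world to camera coordinates, as OpenCV has them; the wrist camera has in their place "hand_eye" (4x4, takes a point from camera to tool coordinates, whose origin is the TCP and whose axes are the tool frame's). Camera axes: x right, y down, z forward; pixel columns grow to the right and rows downward; lengths in m; the calibration is good to about 2 mm. A picture is of the moment at which its call begins: read the wrist's pose just before it. camera_params takes no time and is no camera call.
- sign_off(): hands the job in, once; it reports no verdict.
Trained networks look in the newest picture that a camera, given by its name, has taken for a name from the list of things; names that differ only in an ending like _2 or _b are one class to them, and where a whole thing is asked for, a point or a joint stands for the part that bears it (a point fixed in the world has none). Each returns a list of dicts, best first, with "score" (0 to 1); they miss things now and then, are a little off and sometimes report something else, mostly with a low value. They report only what shows in the picture. A call takes as long as a camera call.
- spot_in(camera, name): "at" ([x, y, z] in m, in the coordinates of the camera as it stood for that picture, good to about 4 mm: the middle of the surface that is visible of it).
- pinpoint(camera, name): "at" ([x, y, z] in m, in the coordinates of the camera as it stood for that picture, good to about 4 mm: a listed point, or the origin of a listed thing).
The state is a dict: "time_s": time; "qpos": joint angles; "joint_velocities": joint speeds; "effort": joint torques, N m; "tool_pos": TCP position; "tool_rot": TCP orientation; "force": force on the tool from outside, world axes, zero at the start; "wrist_torque": the same for the moment, N m; "grip_width": finger opening in m.
Only numpy, scipy, OpenCV 4.12 (cv2) and the standard library are available. Lean on these libraries where they do the work, as an engineer would, in place of code of your own. Each camera call takes 0.05 s, during which the arm holds its last target.

## Working session

There is one attempt and no reset: what is moved stays moved. The work goes in short steps, Python scripts to look and compute and a shell command to move; the robot and the scene stay as the last step left them, time stands still between calls to the robot, and variables do not carry over. Pictures are saved under pics/ and viewed, and the job is handed in when it is done.

```bash
ls; mkdir -p pics; cat > h.py <<'E'
import numpy as np,cv2
from scipy.spatial.transform import Rotation as R
from cell import readout, read_camera, camera_params, sign_off, spot_in, pinpoint, env
def T_wc(cam,obs=None):
    p=camera_params(cam)
    if 'hand_eye' in p:
        o=obs or readout.get_obs()
        T=np.eye(4);T[:3,:3]=R.from_euler('xyz',o['tool_rot'],degrees=True).as_matrix();T[:3,3]=o['tool_pos']
        return T@np.array(p['hand_eye'])
    Rm=cv2.Rodrigues(np.array(p['rvec'],float))[0];T=np.eye(4);T[:3,:3]=Rm.T;T[:3,3]=-Rm.T@np.array(p['tvec']).ravel();return T
def snap(cam,name=None):
    o=readout.get_obs();im=read_camera(cam)
    if name: cv2.imwrite('pics/'+name+'.png',cv2.cvtColor(im,cv2.COLOR_RGB2BGR))
    return T_wc(cam,o)
def pp(cam,T,name,f=pinpoint,n=2):
    for d in f(cam,name)[:n]:
        p=T[:3,:3]@np.array(d['at'])+T[:3,3]; print(cam,f.__name__,name,round(d['score'],2),np.round(p,4))
def proj(cam,P,T):
    p=camera_params(cam);c=np.linalg.inv(T)@np.append(P,1);return p['fx']*c[0]/c[2]+p['cx'],p['fy']*c[1]/c[2]+p['cy']
E
python3 - <<'E'
from h import *
o=readout.get_obs();print(o, env.grip_point_offset)
for c in ['side','top','wrist']:
    T=snap(c,c+'0')
    print(c,np.round(T,3).tolist())
    for n in ['centrifuge','release_slot','lid_handle','lid_hinge','tray','stand','peg','key_center','key_eye','bottle','tip_box','tube_rack']: pp(c,T,n,n=1)
E
```

```text
pics
{'time_s': 0.0, 'qpos': array([-65.99856885,  18.43925401,  -4.01751036,  83.17691067,
         1.29627496,  78.5427113 ,  -3.25879452]), 'joint_velocities': array([-0.05483065,  0.11689105, -0.00172025, -0.07005018,  0.06199222,
        0.07791034,  0.02564808]), 'effort': array([ 1.85775007e-04, -4.91292751e+01, -4.03902456e-01, -3.12518835e+01,
       -6.39309967e-02,  4.43001674e-02,  2.03352815e-04]), 'tool_pos': array([0.25580088, 0.59691502, 0.22144202]), 'tool_rot': array([ -86.67645254,   89.88626242, -109.86475167]), 'force': array([ 0.32124161,  0.31760096, -0.87595643]), 'wrist_torque': array([-0.02901962,  0.03074006,  0.02862679]), 'grip_width': 0.08698881637805314} 0.0187
side [[-0.987, -0.107, 0.12, 0.437], [-0.159, 0.567, -0.808, 1.04], [0.018, -0.817, -0.576, 0.913], [0.0, 0.0, 0.0, 1.0]]
side call centrifuge 0.56 [ 0.5915 -0.1643 -0.0044]
side call release_slot 0.92 [ 0.441  -0.0797  0.149 ]
side call lid_handle 0.56 [ 0.4441 -0.0756  0.1469]
side call lid_hinge 0.84 [ 0.7335 -0.1533  0.1501]
side call tray 0.58 [0.5226 0.1982 0.0008]
side call stand 0.67 [ 0.
[... 319 characters left out ...]
top [[0.009, -0.987, 0.158, 0.337], [-1.0, -0.01, 0.0, -0.021], [0.001, -0.158, -0.987, 1.888], [0.0, 0.0, 0.0, 1.0]]
top call release_slot 0.88 [ 0.4429 -0.0751  0.1456]
top call lid_handle 0.8 [ 0.4689 -0.1673  0.2156]
top call tray 0.56 [0.5235 0.1976 0.0034]
top call stand 0.77 [ 0.5573  0.4481 -0.0009]
top call peg 0.77 [0.522  0.4413 0.1922]
top call key_center 0.48 [0.5183 0.438  0.1659]
top call key_eye 0.7 [0.5134 0.4412 0.1819]
top call bottle 0.77 [ 0.4098 -0.4837 -0.0009]
top call tip_box 0.73 [0.7615 0.0976 0.0033]
top call tube_rack 0.85 [0.6937 0.3219 0.0024]
wrist [[0.394, 0.892, 0.22, 0.197], [0.919, -0.382, -0.095, 0.623], [-0.0, 0.239, -0.971, 0.384], [0.0, 0.0, 0.0, 1.0]]
```

View pics/side0.png

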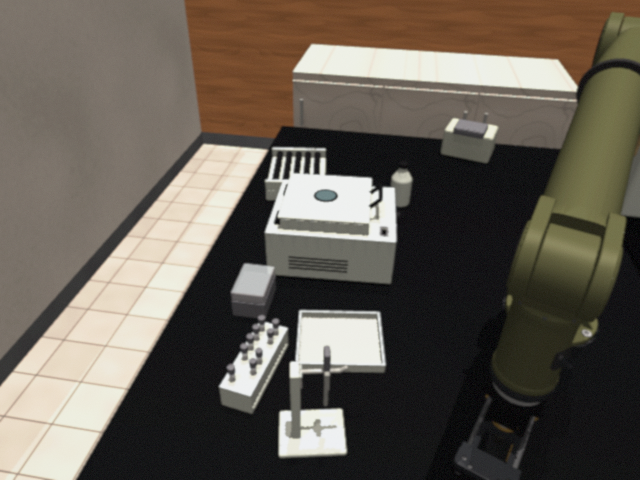

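View pics/top0.png

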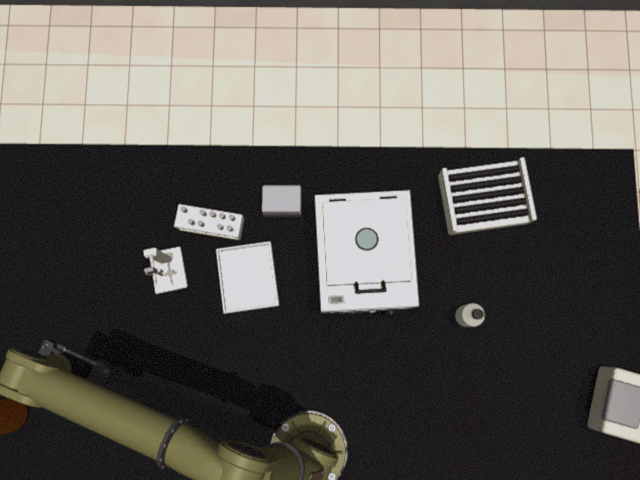

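View pics/wrist0.png

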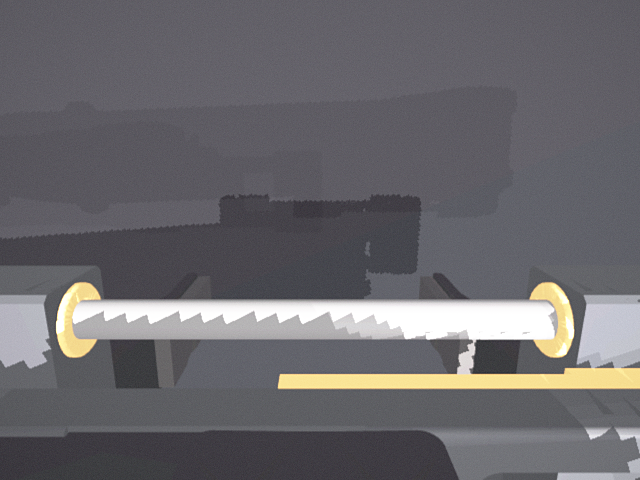

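```bash
cat >> h.py <<'E'
def st():
    o=readout.get_obs();M=R.from_euler('xyz',o['tool_rot'],degrees=True).as_matrix()
    print('t',round(o['time_s'],2),'p',np.round(o['tool_pos'],4),'jaw',np.round(np.degrees(np.arctan2(M[1,1],M[0,1])),2),'down',np.round(M[:,0],3),'F',np.round(o['force'],1),'w',round(o['grip_width'],4),'q7',round(o['qpos'][6],1));return o
E
python3 - <<'E'
from h import *
st()
print(np.round(camera_params('wrist')['hand_eye'],3), camera_params('top'))
T=T_wc('wrist');print(T[:3,3])
E
python3 -m pendant '{"xyz":[[0,0,0.06],[0,0,0.05],[0.06,-0.04,0],[0.06,-0.04,0]],"turn":[0,0,0,0]}' 0.6 20
```

```text
t 1.95 p [0.256  0.5975 0.2226] jaw 66.81 down [ 0.  0. -1.] F [ 0.8  0.2 -0.3] w 0.0869 q7 -3.3
[[ 0.    -0.239  0.971 -0.161]
 [ 1.     0.    -0.     0.   ]
 [ 0.     0.971  0.239 -0.065]
 [ 0.     0.     0.     1.   ]] {'fx': 602.8867844846333, 'fy': 602.8867844846333, 'cx': 317.6526770034031, 'cy': 241.89241424442454, 'rvec': array([ 2.14947837, -2.12898804,  0.17034938]), 'tvec': array([-0.02698228,  0.62997459,  1.81108807])}
[0.19671572 0.62306641 0.38390583]
time_s: 2.45
tool_pos: [0.36, 0.5264, 0.334]
tool_rot: [-160.8, 89.8, 176.9]
force: [2.7, 0.2, -0.5]
grip_width: 0.0568
```

```bash
python3 -m pendant '{"xyz":[[0.02,-0.02,0.02],[0.02,-0.02,0],[0.01,-0.01,0],[0,0,0]],"turn":[0.17,0.17,0.17,0]}'
python3 - <<'E'
from h import *
st()
T=snap('wrist','w1')
for n in ['key_center','key_eye','peg','stand','key_center','tray','tube_rack']: pp('wrist',T,n,n=1)
pp('wrist',T,'key_center',spot_in)
E
```

```text
time_s: 2.95
tool_pos: [0.4188, 0.4691, 0.3556]
tool_rot: [-48.1, 89.9, -41.1]
force: [-0.1, 0.8, -0.3]
grip_width: 0.0518
t 2.95 p [0.4188 0.4691 0.3556] jaw 96.95 down [ 0.002 -0.002 -1.   ] F [-0.1  0.8 -0.3] w 0.0518 q7 46.0
wrist call stand 0.64 [ 0.551   0.4477 -0.0055]
wrist call tray 0.77 [ 5.211e-01  1.976e-01 -1.000e-04]
wrist call key_center 0.8 [0.5095 0.4389 0.241 ]
```

View pics/w1.png

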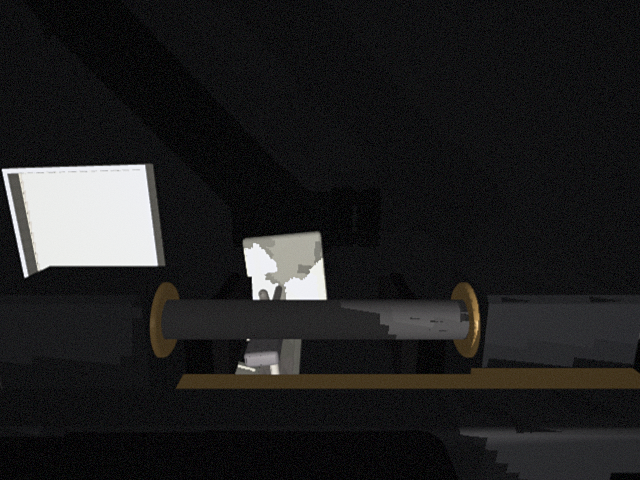

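```bash
python3 - <<'E'
import cv2
from h import *
im=cv2.imread('pics/top0.png');T=T_wc('top')
a=im.copy()
def rect(c,yaw,hx,hy,z,col):
    r=R.from_euler('z',yaw,degrees=True).as_matrix()
    pts=[proj('top',np.array([c[0],c[1],z])+r@np.array([sx*hx,sy*hy,0]),T) for sx,sy in[(1,1),(1,-1),(-1,-1),(-1,1)]]
    return np.array(pts)
S=6
out=[]
for (x0,y0,x1,y1) in [(140,235,200,300),(310,180,425,320)]:
    out.append((x0,y0,cv2.resize(a[y0:y1,x0:x1],None,fx=S if x0<200 else 5,fy=S if x0<200 else 5,interpolation=cv2.INTER_CUBIC)))
for k,o in enumerate(out): cv2.imwrite(f'pics/crop{k}.png',o[2])
# centrifuge fit: threshold white blob deck
g=cv2.cvtColor(im,cv2.COLOR_BGR2GRAY)
for nm,(x0,y0,x1,y1) in dict(cf=(305,170,430,325),tray=(205,230,290,320),stand=(150,245,192,296)).items():
    m=(g[y0:y1,x0:x1]>90).astype('uint8')
    cs,_=cv2.findContours(m,cv2.RETR_EXTERNAL,cv2.CHAIN_APPROX_NONE)
    c=max(cs,key=cv2.contourArea); print(nm,cv2.minAreaRect(c+np.array([[x0,y0]])))
E
```

```text
cf ((366.3804626464844, 251.9349822998047), (120.55926513671875, 98.59077453613281), 86.93350982666016)
tray ((246.70355224609375, 276.9469299316406), (66.0882568359375, 56.82598876953125), 82.50414276123047)
stand ((166.864013671875, 268.25201416015625), (45.88412094116211, 34.16712188720703), 79.69515228271484)
```

View pics/crop0.png

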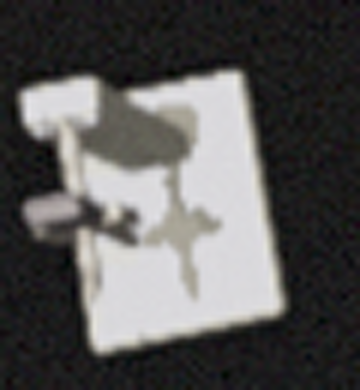

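View pics/crop1.png

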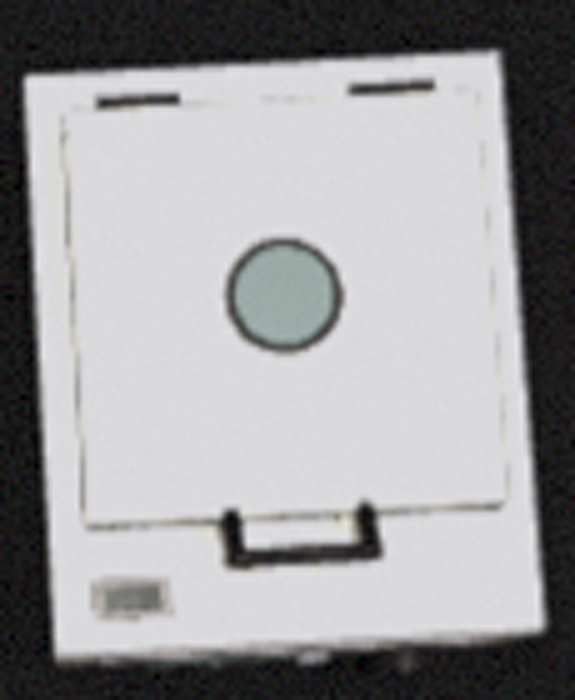

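```bash
cat >> h.py <<'E'
def back(cam,uv,z,T):
    p=camera_params(cam);d=T[:3,:3]@np.array([(uv[0]-p['cx'])/p['fx'],(uv[1]-p['cy'])/p['fy'],1]);return T[:3,3]+d*(z-T[2,3])/d[2]
E
python3 - <<'E'
from h import *
T=T_wc('top')
print('slot',back('top',(336.6,299.4),.15,T),'handle',back('top',(370.8,290.6),.212,T))
print('key top',back('top',(147.3,271.2),.243,T),'peg?')
c=back('top',(310+515/5,180),.15,T)
for uv in [(25,75),(500,52),(545,632),(55,657)]: print(back('top',(310+uv[0]/5,180+uv[1]/5),.15,T)[:2])
E
```

```text
slot [ 0.44732906 -0.07702221  0.15      ] handle [ 0.46869086 -0.16997195  0.212     ]
key top [0.51354133 0.44506722 0.243     ] peg?
[ 0.75450648 -0.0117914 ]
[ 0.77122293 -0.29282779]
[ 0.42954615 -0.31364844]
[ 0.41259406 -0.03246426]
```

```bash
python3 -m pendant '{"xyz":[[0.05,-0.014,0],[0.046,-0.014,-0.02],[0,0,-0.05],[0,0,0]],"turn":[0.07,0,0,0]}'
python3 - <<'E'
from h import *
st()
for c in ['wrist','side']:
  T=snap(c,c+'2')
  for n in ['key_center','key_eye','peg']: pp(c,T,n,n=1)
E
```

```text
time_s: 3.9
tool_pos: [0.5138, 0.4437, 0.284]
tool_rot: [-28.8, 89.9, -17.2]
force: [-0.6, 0.2, 0.2]
grip_width: 0.0519
t 3.9 p [0.5138 0.4437 0.284 ] jaw 101.58 down [ 0.002 -0.    -1.   ] F [-0.6  0.2  0.2] w 0.0519 q7 58.8
wrist call key_center 0.63 [0.5167 0.4414 0.1674]
wrist call key_eye 0.97 [0.5154 0.4387 0.1787]
wrist call peg 0.6 [0.5104 0.4434 0.188 ]
side call key_center 0.79 [0.5176 0.4413 0.1689]
side call key_eye 0.64 [0.5224 0.4405 0.1884]
side call peg 0.6 [0.5168 0.4408 0.1906]
```

```bash
python3 - <<'E'
import cv2
im=cv2.imread('pics/side2.png');cv2.imwrite('pics/s2c.png',cv2.resize(im[290:470,220:420],None,fx=4,fy=4,interpolation=2)[:600,:])
E
```

```text
(no output)
```

View pics/s2c.png

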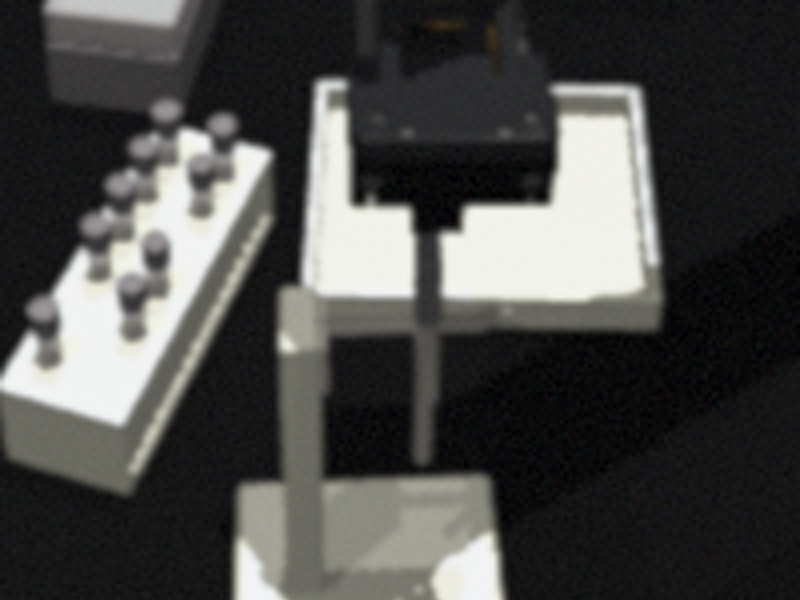

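View pics/wrist2.png

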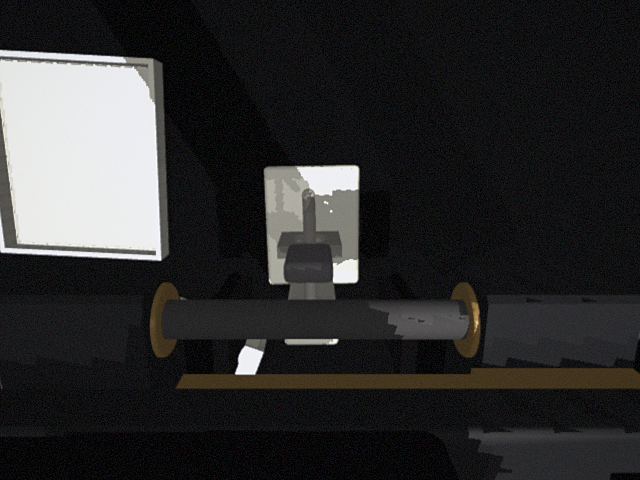

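```bash
python3 -m pendant '{"xyz":[[0.003,-0.003,-0.03],[0,0,-0.03],[0,0,-0.014],[0,0,0]],"turn":[0,0,0,0]}'
python3 - <<'E'
from h import *
st()
for c in ['wrist','side']: T=snap(c,c+'3')
import cv2
im=cv2.imread('pics/side3.png');cv2.imwrite('pics/s3c.png',cv2.resize(im[310:460,240:400],None,fx=4,fy=4,interpolation=2)[:600,:])
E
```

```text
time_s: 4.8
tool_pos: [0.5191, 0.4447, 0.2195]
tool_rot: [26.7, 88.9, 38.4]
force: [-0.3, -0.9, 0.3]
grip_width: 0.0525
t 4.8 p [0.5191 0.4447 0.2195] jaw 101.73 down [ 0.016  0.012 -1.   ] F [-0.3 -0.9  0.3] w 0.0525 q7 59.1
```

View pics/s3c.png

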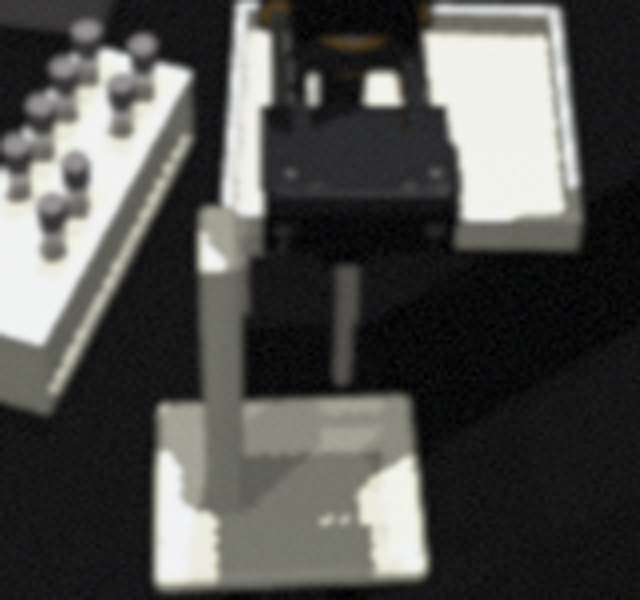

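View pics/wrist3.png

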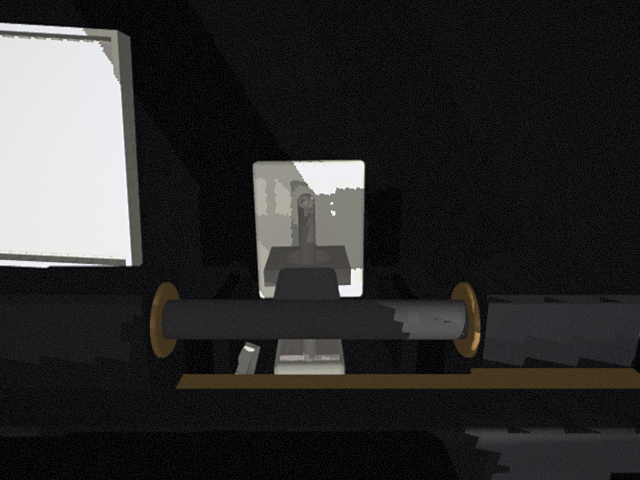

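```bash
python3 -m pendant '{"xyz":[[-0.001,-0.004,-0.011],[0,0,0],[0,0,0]],"turn":[0,0,0]}'
python3 - <<'E'
from h import *
st()
E
```

```text
time_s: 5.28
tool_pos: [0.5196, 0.4417, 0.2119]
tool_rot: [27.7, 88.5, 39.4]
force: [-0.1, -0.4, -0.1]
grip_width: 0.0522
t 5.28 p [0.5196 0.4417 0.2119] jaw 101.73 down [ 0.02   0.017 -1.   ] F [-0.1 -0.4 -0.1] w 0.0522 q7 59.3
```

```bash
python3 - <<'E'
from h import *
print(np.round(readout.get_obs()['qpos'],1))
E
python3 -m pendant '{"xyz":[[-0.002,0,-0.003],[0,0,0],[0,0,0],[0,0,0]],"turn":[0,0,0,0]}'  0.2 40
python3 - <<'E'
from h import *
o=st();print(np.round(o['qpos'],1))
E
```

```text
[-43.5  21.2   1.1  80.6  -0.3  76.7  59.3]
time_s: 5.78
tool_pos: [0.5175, 0.4418, 0.2092]
tool_rot: [27.8, 88.5, 39.5]
force: [-0.5, -0.2, 0.5]
grip_width: 0.0257
t 5.78 p [0.5175 0.4418 0.2092] jaw 101.73 down [ 0.021  0.017 -1.   ] F [-0.5 -0.2  0.5] w 0.0257 q7 59.2
[-43.6  21.1   1.1  81.1  -0.3  76.3  59.2]
```

```bash
python3 -m pendant '{"xyz":[[0,0,0.006],[0,0,0.006],[0,0,0]],"turn":[0,0,0]}'  0.2 40
python3 - <<'E'
from h import *
o=st()
for c in ['wrist','side']:
  T=snap(c,c+'4')
  for n in ['key_center','key_eye','peg']: pp(c,T,n,n=1)
E
```

```text
time_s: 6.15
tool_pos: [0.5175, 0.4419, 0.2219]
tool_rot: [27.9, 88.5, 39.6]
force: [-1.0, 0.5, -0.7]
grip_width: 0.0258
t 6.15 p [0.5175 0.4419 0.2219] jaw 101.74 down [ 0.021  0.017 -1.   ] F [-1.   0.5 -0.7] w 0.0258 q7 59.2
wrist call key_center 0.93 [0.5159 0.4416 0.1779]
wrist call key_eye 0.67 [0.5197 0.4387 0.1912]
wrist call peg 0.94 [0.5113 0.441  0.1898]
side call key_eye 0.51 [0.5189 0.4421 0.1964]
side call peg 0.76 [0.516  0.4403 0.1901]
```

View pics/wrist4.png

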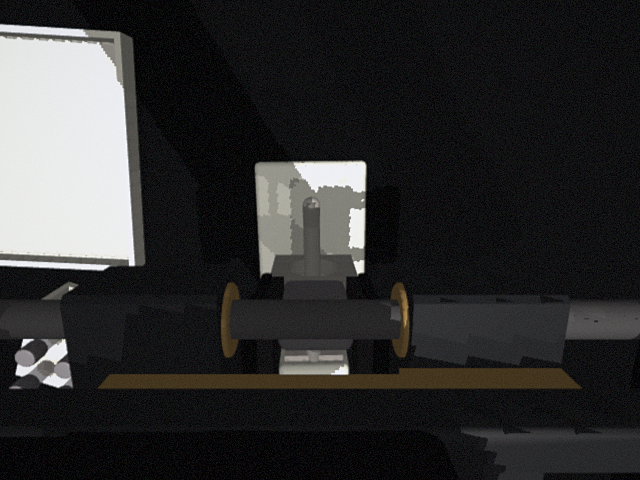

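```bash
python3 -m pendant '{"xyz":[[-0.02,-0.004,0],[-0.02,-0.004,0],[-0.02,-0.004,0],[-0.01,-0.002,0]],"turn":[0,0,0,0]}'
python3 - <<'E'
from h import *
o=st()
for c in ['wrist','side']:
  T=snap(c,c+'5')
  for n in ['key_center','key_eye','peg']: pp(c,T,n,n=1)
import cv2
im=cv2.imread('pics/side5.png');cv2.imwrite('pics/s5c.png',cv2.resize(im[310:460,240:400],None,fx=4,fy=4,interpolation=2)[:600,:])
E
```

```text
time_s: 7.05
tool_pos: [0.4461, 0.4266, 0.22]
tool_rot: [26.4, 88.6, 38.0]
force: [0.9, 0.0, -0.7]
grip_width: 0.0258
t 7.05 p [0.4461 0.4266 0.22  ] jaw 101.65 down [ 0.02   0.015 -1.   ] F [ 0.9  0.  -0.7] w 0.0258 q7 55.2
wrist call key_center 0.97 [0.4463 0.4255 0.1762]
wrist call key_eye 0.77 [0.4454 0.4235 0.1923]
side call key_center 0.53 [0.4486 0.4277 0.1798]
side call key_eye 0.6 [0.4513 0.4291 0.1944]
side call peg 0.58 [0.5187 0.4399 0.1907]
```

View pics/s5c.png

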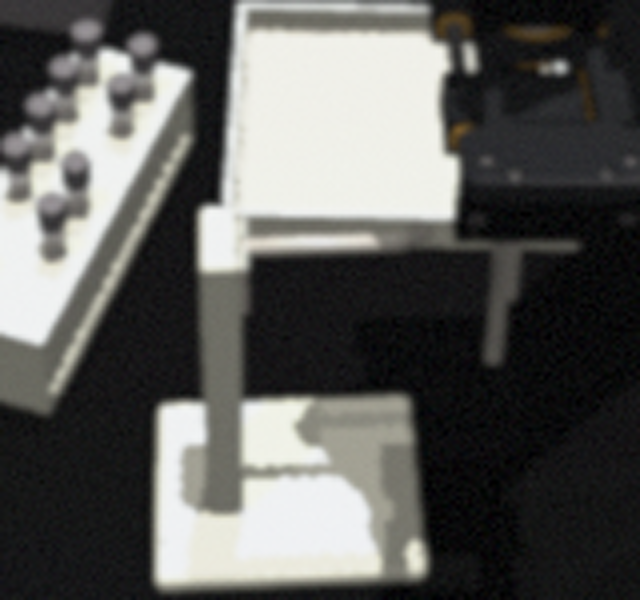

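```bash
python3 -m pendant '{"xyz":[[0,0,0.045],[0,-0.01,0.045],[0,-0.05,0],[0,-0.05,0],[0,-0.05,0],[0,-0.05,0],[0,-0.05,0],[0,-0.05,0],[0,-0.05,0],[0,-0.04,0]],"turn":[0,0,0,-0.03,-0.03,-0.03,-0.03,-0.02,0,0]}'
python3 - <<'E'
from h import *
o=st()
for c in ['wrist','side','top']:
  T=snap(c,c+'6')
  for n in ['key_center','key_eye','release_slot']: pp(c,T,n,n=1)
E
```

```text
time_s: 8.7
tool_pos: [0.4492, 0.0156, 0.3115]
tool_rot: [23.3, 88.4, 26.7]
force: [0.9, -0.4, -1.1]
grip_width: 0.0255
t 8.7 p [0.4492 0.0156 0.3115] jaw 93.33 down [ 0.025  0.012 -1.   ] F [ 0.9 -0.4 -1.1] w 0.0255 q7 85.1
wrist call key_center 0.79 [0.4482 0.0143 0.2705]
wrist call key_eye 0.91 [0.4474 0.0134 0.2835]
wrist call release_slot 0.68 [ 0.4437 -0.0773  0.1466]
side call key_center 0.57 [0.4477 0.016  0.2692]
side call key_eye 0.55 [0.4503 0.0198 0.2851]
side call release_slot 0.95 [ 0.4444 -0.0796  0.1484]
top call release_slot 0.9 [ 0.4441 -0.0702  0.1465]
```

View pics/wrist6.png

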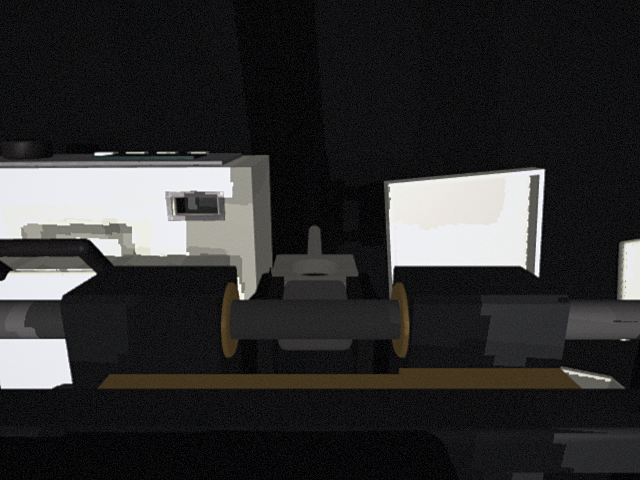

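View pics/side6.png

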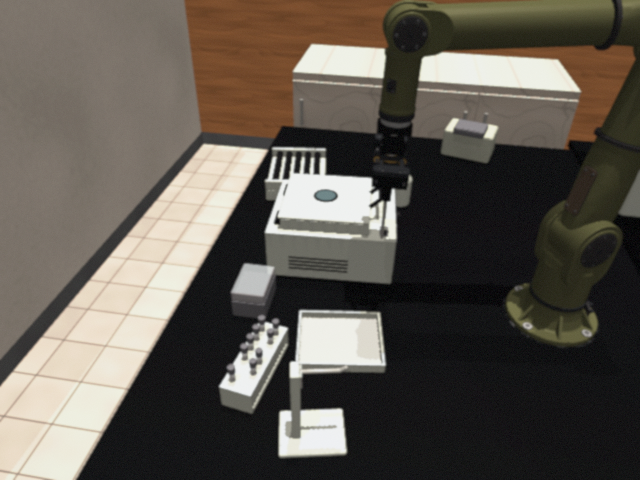

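```bash
python3 - <<'E'
from h import *
T=T_wc('wrist')
print('slot',back('wrist',(197,206),.147,T),'rod end',back('wrist',(315,232),.198,T))
E
```

```text
slot [ 0.44627274 -0.07319117  0.147     ] rod end [0.44920934 0.02015561 0.198     ]
```

```bash
python3 -m pendant '{"xyz":[[-0.002,-0.045,-0.01],[-0.001,-0.03,-0.005],[0,-0.015,0],[0,0,0]],"turn":[0,0,0,0]}'
python3 - <<'E'
from h import *
o=st()
T=snap('wrist','wrist7')
for n in ['key_center','key_eye','release_slot']: pp('wrist',T,n,n=1)
import cv2
im=cv2.imread('pics/wrist7.png');cv2.imwrite('pics/w7c.png',cv2.resize(im[130:290,220:420],None,fx=4,fy=4,interpolation=2)[:600,:])
T=snap('side','side7')
for n in ['key_center','key_eye','release_slot']: pp('side',T,n,n=1)
im=cv2.imread('pics/side7.png');cv2.imwrite('pics/s7c.png',cv2.resize(im[170:290,300:460],None,fx=5,fy=5,interpolation=2)[:600,:])
E
```

```text
time_s: 9.8
tool_pos: [0.4465, -0.0712, 0.296]
tool_rot: [22.9, 88.5, 26.7]
force: [-0.7, 0.2, -1.9]
grip_width: 0.0257
t 9.8 p [ 0.4465 -0.0712  0.296 ] jaw 93.79 down [ 0.024  0.012 -1.   ] F [-0.7  0.2 -1.9] w 0.0257 q7 95.8
wrist call key_center 0.66 [ 0.4434 -0.0728  0.2536]
wrist call key_eye 0.73 [ 0.4454 -0.0706  0.2652]
wrist call release_slot 0.95 [ 0.4433 -0.0833  0.148 ]
side call key_center 0.69 [ 0.4432 -0.0679  0.2534]
side call key_eye 0.45 [ 0.4471 -0.0653  0.2725]
side call release_slot 0.88 [ 0.4441 -0.0803  0.1467]
```

View pics/w7c.png

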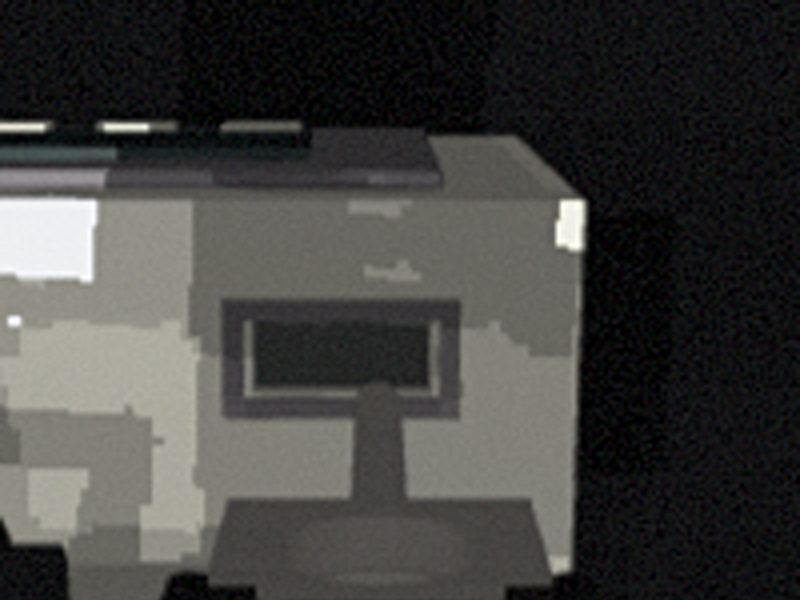

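View pics/s7c.png

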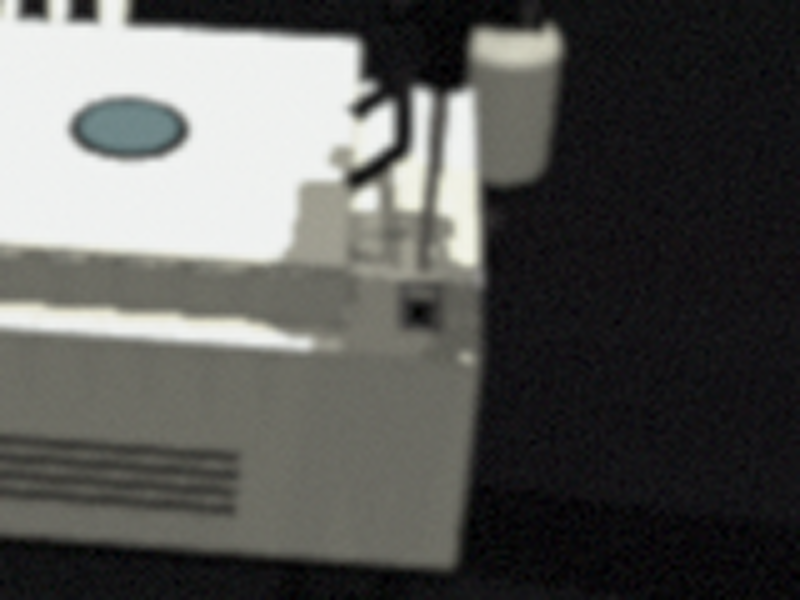

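```bash
python3 - <<'E'
from h import *
T=T_wc('wrist')
print('slot',back('wrist',(305.6,219.2),.151,T),'rod end',back('wrist',(314.6,229),.182,T))
for u in [(245,318),(440,395)]: print(back('wrist',(220+u[0]/4,130+u[1]/4),.15,T))
T=T_wc('side')
print('slot side',back('side',(300+419/5,170+312/5),.151,T),'rod end',back('side',(300+424/5,170+268/5),.18,T))
E
```

```text
slot [ 0.44510462 -0.07574614  0.151     ] rod end [ 0.44470143 -0.06928141  0.182     ]
[ 0.43910383 -0.09446392  0.15      ]
[ 0.45151208 -0.05673266  0.15      ]
slot side [ 0.44490716 -0.06712265  0.151     ] rod end [ 0.44468023 -0.06547448  0.18      ]
```

```bash
python3 -m pendant '{"xyz":[[0,-0.005,-0.01],[0,0,-0.01],[0,0,-0.01],[0,0,0]],"turn":[0,0,0,0]}' - 55
python3 - <<'E'
from h import *
o=st()
T=snap('wrist','wrist8')
import cv2
im=cv2.imread('pics/wrist8.png');cv2.imwrite('pics/w8c.png',cv2.resize(im[130:290,220:420],None,fx=4,fy=4,interpolation=2)[:600,:])
E
```

```text
time_s: 10.7
tool_pos: [0.4458, -0.0752, 0.2628]
tool_rot: [24.1, 88.6, 28.1]
force: [-0.8, 0.0, -0.5]
grip_width: 0.0251
t 10.7 p [ 0.4458 -0.0752  0.2628] jaw 93.97 down [ 0.022  0.012 -1.   ] F [-0.8  0.  -0.5] w 0.0251 q7 96.7
```

View pics/w8c.png

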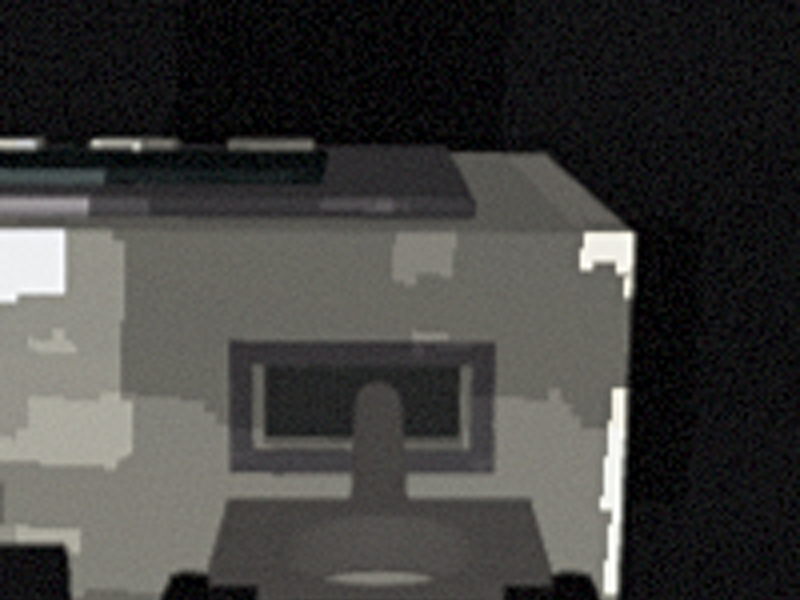

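```bash
python3 -m pendant '{"xyz":[[0,-0.003,-0.008],[0,0,-0.01],[0,0,0]],"turn":[0,0,0]}'
python3 - <<'E'
from h import *
o=st()
T=snap('wrist','wrist9')
import cv2
im=cv2.imread('pics/wrist9.png');cv2.imwrite('pics/w9c.png',cv2.resize(im[130:290,220:420],None,fx=4,fy=4,interpolation=2)[:600,:])
E
```

```text
time_s: 11.12
tool_pos: [0.4463, -0.0785, 0.2443]
tool_rot: [22.7, 88.5, 26.6]
force: [-0.4, -0.8, -1.1]
grip_width: 0.0256
t 11.12 p [ 0.4463 -0.0785  0.2443] jaw 93.97 down [ 0.024  0.012 -1.   ] F [-0.4 -0.8 -1.1] w 0.0256 q7 97.4
```

View pics/w9c.png

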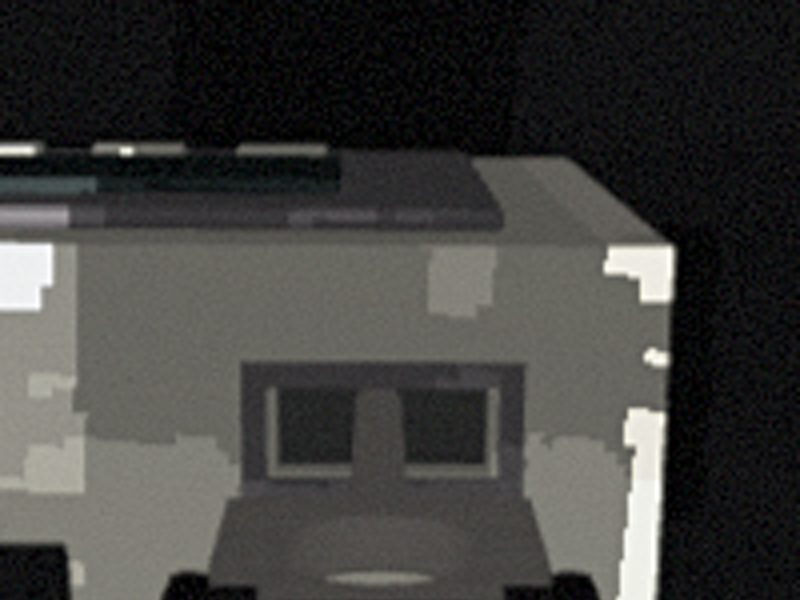

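```bash
python3 -m pendant '{"xyz":[[0,0,-0.008],[0,0,-0.006],[0,0,0]],"turn":[0,0,0]}'
python3 - <<'E'
from h import *
o=st()
E
python3 -m pendant '{"xyz":[[0,0,-0.006],[0,0,-0.004],[0,0,0]],"turn":[0,0,0]}'
python3 - <<'E'
from h import *
o=st()
T=snap('side','side10')
T=snap('wrist','wrist10')
pp('side',T,'lid_handle')
import cv2
im=cv2.imread('pics/side10.png');cv2.imwrite('pics/s10c.png',cv2.resize(im[150:290,260:460],None,fx=4,fy=4,interpolation=2)[:600,:])
E
```

```text
time_s: 11.55
tool_pos: [0.4468, -0.0784, 0.2301]
tool_rot: [21.3, 88.4, 25.3]
force: [0.8, -1.1, -0.8]
grip_width: 0.0255
t 11.55 p [ 0.4468 -0.0784  0.2301] jaw 93.97 down [ 0.025  0.012 -1.   ] F [ 0.8 -1.1 -0.8] w 0.0255 q7 97.6
time_s: 11.92
tool_pos: [0.4478, -0.0785, 0.2212]
tool_rot: [19.8, 88.3, 23.7]
force: [-1.0, -0.6, -0.4]
grip_width: 0.0255
t 11.93 p [ 0.4478 -0.0785  0.2212] jaw 93.98 down [ 0.028  0.012 -1.   ] F [-1.  -0.6 -0.4] w 0.0255 q7 97.7
side call lid_handle 0.86 [ 0.6198  0.0952 -0.9804]
```

View pics/s10c.png

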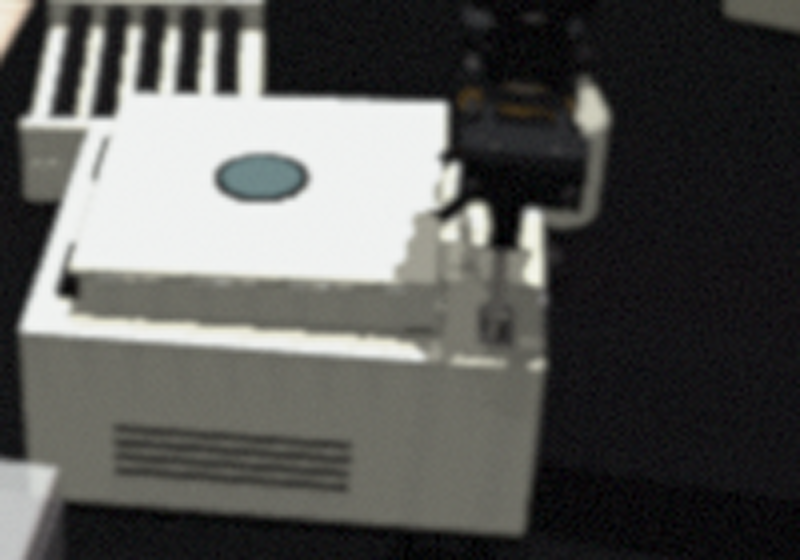

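View pics/wrist10.png

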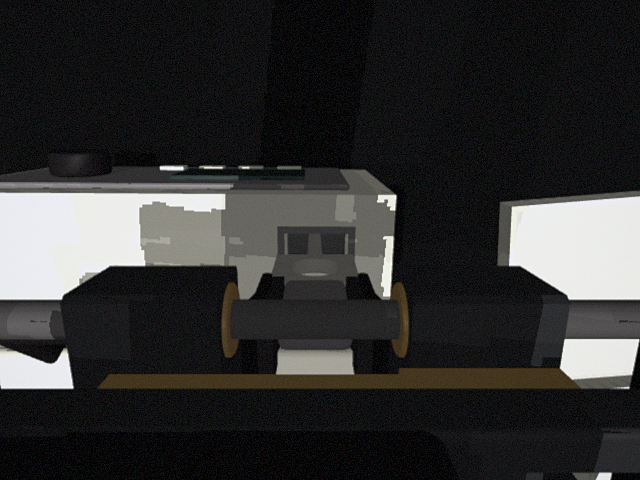

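```bash
python3 -m pendant '{"xyz":[[-0.002,0,-0.005],[0,0,-0.004],[0,0,0]],"turn":[0,0,0]}'
python3 - <<'E'
from h import *
o=st();print(o['qpos'].round(1))
T=snap('wrist','wrist11')
pp('wrist',T,'key_center')
T=snap('side','side11')
pp('side',T,'key_center')
import cv2
im=cv2.imread('pics/side11.png');cv2.imwrite('pics/s11c.png',cv2.resize(im[150:290,260:460],None,fx=4,fy=4,interpolation=2)[:600,:])
E
```

```text
time_s: 12.45
tool_pos: [0.4486, -0.0785, 0.2149]
tool_rot: [15.7, 87.8, 19.7]
force: [-2.7, -0.4, 5.8]
grip_width: 0.0255
t 12.45 p [ 0.4486 -0.0785  0.2149] jaw 93.99 down [ 0.036  0.013 -0.999] F [-2.7 -0.4  5.8] w 0.0255 q7 97.8
[-22.2  -8.7  27.1 112.2   3.2  73.6  97.8]
wrist call key_center 0.92 [ 0.4459 -0.079   0.1738]
side call key_center 0.6 [ 0.448  -0.0787  0.1705]
```

View pics/s11c.png

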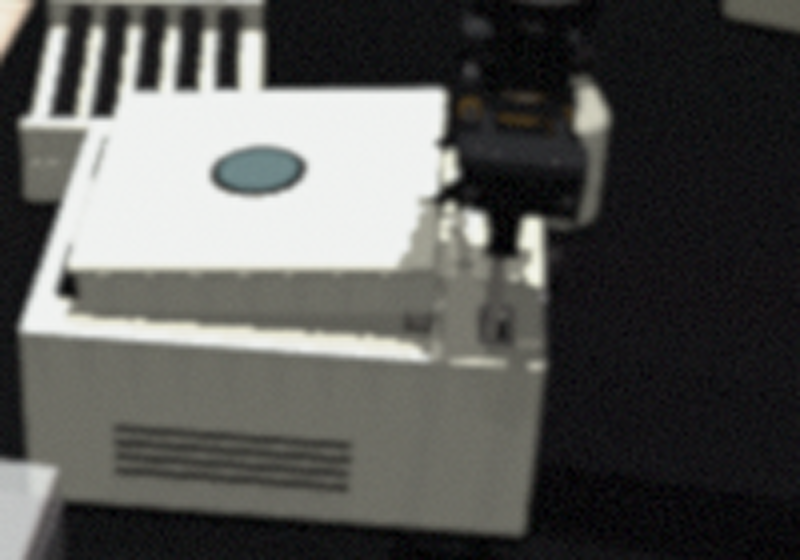

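```bash
python3 -m pendant '{"xyz":[[-0.001,0,-0.002],[0,0,0],[0,0,0]],"turn":[0,0,0]}'
python3 - <<'E'
from h import *
o=st()
T=snap('side','side12')
import cv2
im=cv2.imread('pics/side12.png');cv2.imwrite('pics/s12c.png',cv2.resize(im[150:290,260:460],None,fx=4,fy=4,interpolation=2)[:600,:])
T=snap('wrist','wrist12')
E
```

```text
time_s: 13.02
tool_pos: [0.4485, -0.0786, 0.2157]
tool_rot: [15.3, 87.6, 19.3]
force: [-2.3, 0.5, 6.6]
grip_width: 0.0254
t 13.03 p [ 0.4485 -0.0786  0.2157] jaw 93.98 down [ 0.039  0.014 -0.999] F [-2.3  0.5  6.6] w 0.0254 q7 97.8
```

View pics/s12c.png

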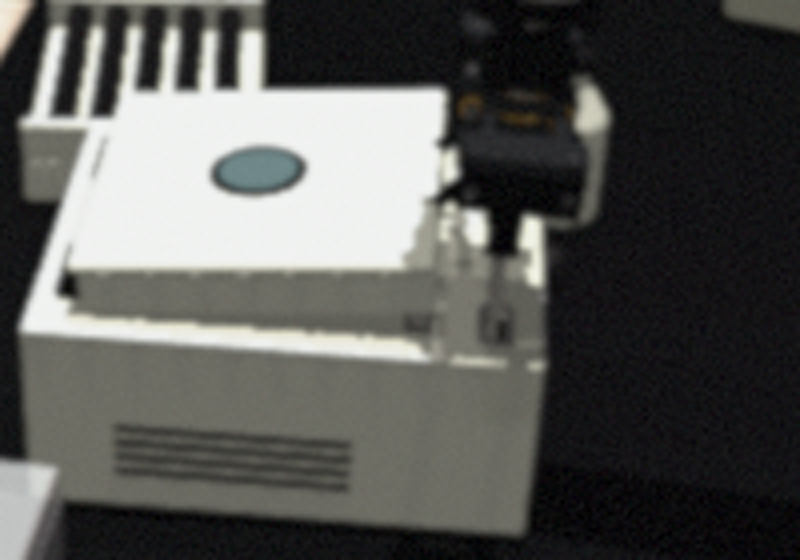

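View pics/wrist12.png

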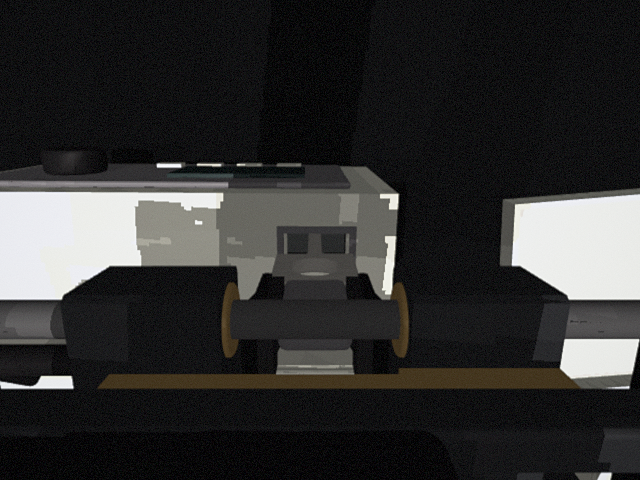

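```bash
python3 -m pendant '{"xyz":[[0,0,0.01],[0,0,0.02],[0,0,0.02],[0,0,0.03],[0,0,0.03],[0,0.04,0],[0,0.05,0],[0,0.05,0],[0,0,0]],"turn":[0,0,0,0,0,0,0.03,0.03,0]}'
python3 - <<'E'
from h import *
o=st()
T=snap('side','side13')
T=snap('wrist','wrist13')
pp('wrist',T,'key_center')
pp('wrist',T,'key_eye')
E
```

```text
time_s: 14.25
tool_pos: [0.4469, 0.0648, 0.3287]
tool_rot: [15.5, 87.6, 22.8]
force: [0.1, 0.0, -1.3]
grip_width: 0.0257
t 14.25 p [0.4469 0.0648 0.3287] jaw 97.35 down [ 0.039  0.016 -0.999] F [ 0.1  0.  -1.3] w 0.0257 q7 83.3
wrist call key_center 0.58 [0.4437 0.0593 0.287 ]
wrist call key_eye 0.72 [0.4466 0.0616 0.2997]
```

View pics/side13.png

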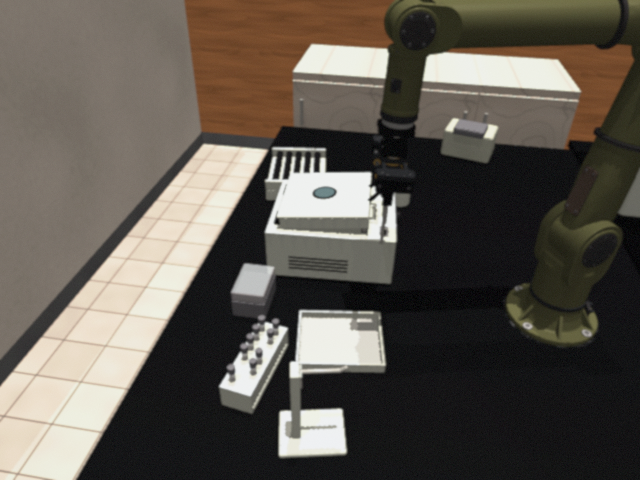

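View pics/wrist13.png

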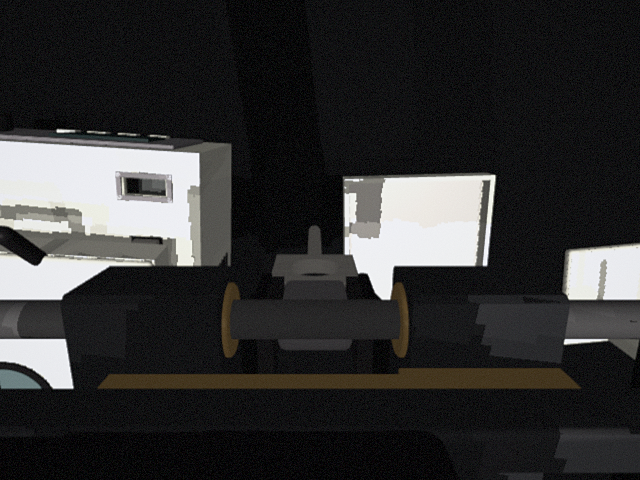

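```bash
python3 -m pendant '{"xyz":[[0,0.05,0],[0,0.05,0],[0,0.05,0],[-0.005,0.05,0],[-0.005,0.05,0],[-0.005,0.05,0],[0,0.04,0],[0,0.01,-0.03],[0,0,-0.03],[0,0,0]],"turn":[0.03,0.03,0,0,0,0,0,0,0,0]}'
python3 - <<'E'
from h import *
o=st()
for c in ['wrist','side']:
  T=snap(c,c+'14')
  for n in ['key_center','key_eye','peg']: pp(c,T,n,n=1)
E
```

```text
time_s: 15.7
tool_pos: [0.4403, 0.4043, 0.2687]
tool_rot: [12.7, 87.3, 21.1]
force: [-0.7, -0.1, -0.4]
grip_width: 0.0255
t 15.7 p [0.4403 0.4043 0.2687] jaw 98.44 down [ 0.044  0.017 -0.999] F [-0.7 -0.1 -0.4] w 0.0255 q7 52.2
wrist call key_center 0.69 [0.4405 0.404  0.2271]
wrist call key_eye 0.71 [0.4421 0.4049 0.238 ]
wrist call peg 0.8 [0.5131 0.4409 0.1875]
side call key_center 0.47 [0.441  0.4079 0.2267]
side call key_eye 0.79 [0.4452 0.4099 0.2473]
side call peg 0.58 [0.5175 0.4407 0.1891]
```

View pics/wrist14.png

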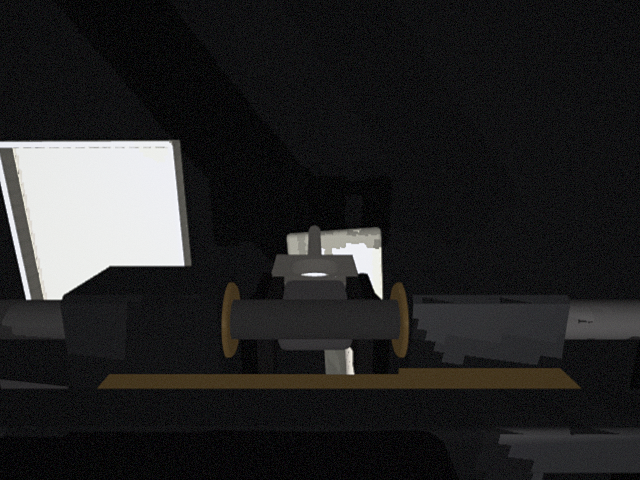

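```bash
python3 -m pendant '{"xyz":[[0,0.011,-0.02],[0,0.01,-0.02],[0,0,-0.006],[0,0,0]],"turn":[0.03,0.025,0,0]}'
python3 - <<'E'
from h import *
o=st()
for c in ['wrist','side']:
  T=snap(c,c+'15')
  for n in ['key_center','key_eye','peg']: pp(c,T,n,n=1)
import cv2
im=cv2.imread('pics/side15.png');cv2.imwrite('pics/s15c.png',cv2.resize(im[310:460,240:400],None,fx=4,fy=4,interpolation=2)[:600,:])
E
```

```text
time_s: 16.6
tool_pos: [0.4399, 0.4293, 0.2229]
tool_rot: [16.7, 86.9, 28.7]
force: [-0.1, 0.5, -0.7]
grip_width: 0.0254
t 16.6 p [0.4399 0.4293 0.2229] jaw 101.98 down [ 0.047  0.026 -0.999] F [-0.1  0.5 -0.7] w 0.0254 q7 53.9
wrist call key_center 0.69 [0.4388 0.4283 0.1795]
wrist call key_eye 0.91 [0.4409 0.4284 0.1955]
side call key_center 0.78 [0.4399 0.4328 0.1819]
side call key_eye 0.62 [0.443  0.4313 0.202 ]
side call peg 0.7 [ 0.5957 -0.1638 -0.0009]
```

View pics/s15c.png

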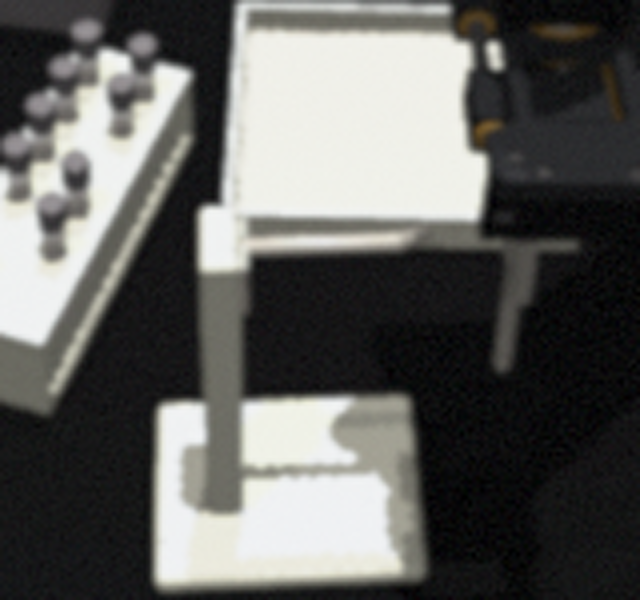

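View pics/wrist15.png

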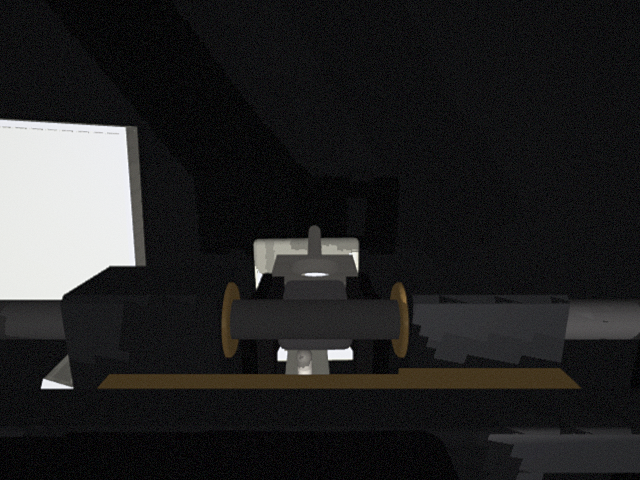

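```bash
python3 -m pendant '{"xyz":[[0.01,-0.001,-0.001],[0.01,0.002,0],[0.012,0.0023,0],[0,0,0]],"turn":[0,0,0,0]}'
python3 - <<'E'
from h import *
o=st()
for c in ['wrist','side']:
  T=snap(c,c+'16')
  for n in ['key_center','key_eye','peg']: pp(c,T,n,n=1)
import cv2
im=cv2.imread('pics/side16.png');cv2.imwrite('pics/s16c.png',cv2.resize(im[310:460,240:400],None,fx=4,fy=4,interpolation=2)[:600,:])
E
```

```text
time_s: 17.5
tool_pos: [0.476, 0.4327, 0.2239]
tool_rot: [17.3, 86.7, 29.2]
force: [-0.3, 0.3, -0.3]
grip_width: 0.0255
t 17.5 p [0.476  0.4327 0.2239] jaw 101.88 down [ 0.05   0.028 -0.998] F [-0.3  0.3 -0.3] w 0.0255 q7 56.1
wrist call key_center 0.92 [0.4741 0.4341 0.1803]
wrist call key_eye 0.64 [0.474  0.4323 0.1947]
wrist call peg 0.75 [0.5106 0.4417 0.1885]
side call key_center 0.46 [0.4725 0.4342 0.1817]
side call key_eye 0.6 [0.4799 0.434  0.1955]
side call peg 0.76 [0.5167 0.4416 0.1932]
```

View pics/s16c.png

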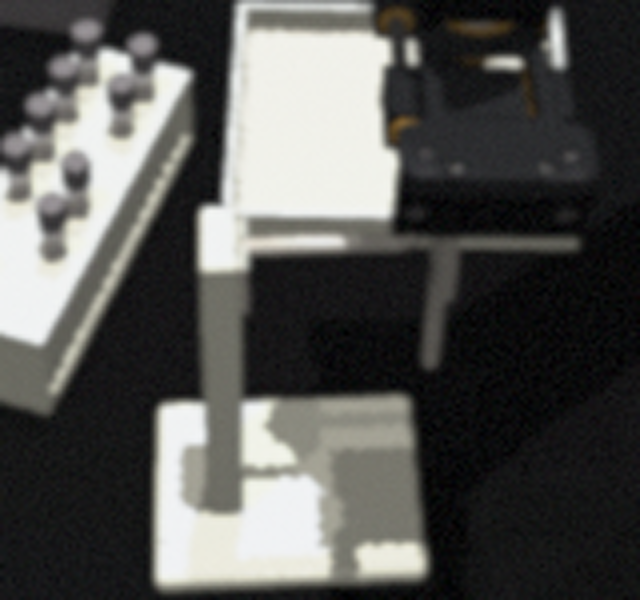

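View pics/wrist16.png

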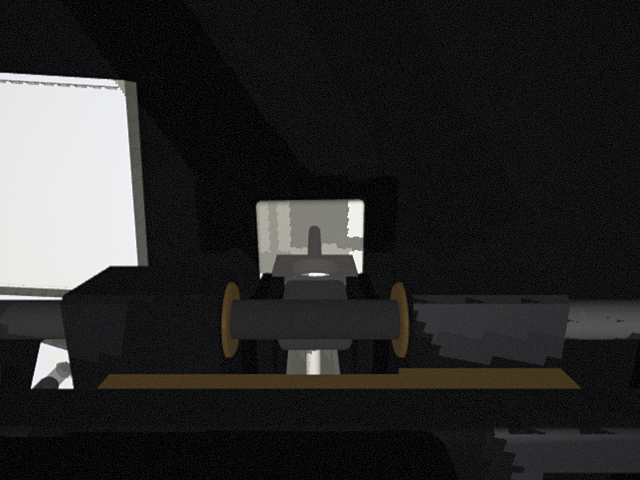

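```bash
python3 -m pendant '{"xyz":[[0,0,-0.003],[0.01,0.002,-0.0005],[0.01,0.002,0],[0,0,0]],"turn":[0,0,0,0]}'
python3 - <<'E'
from h import *
o=st()
E
```

```text
time_s: 18.4
tool_pos: [0.4958, 0.4375, 0.2208]
tool_rot: [17.8, 86.7, 29.7]
force: [-0.1, -0.4, -1.1]
grip_width: 0.0254
t 18.4 p [0.4958 0.4375 0.2208] jaw 102.0 down [ 0.051  0.029 -0.998] F [-0.1 -0.4 -1.1] w 0.0254 q7 57.3
```

```bash
python3 -m pendant '{"xyz":[[0.012,0.0017,0],[0.01,0.0015,0],[0,0,0],[0,0,0]],"turn":[0,0,0,0]}'
python3 - <<'E'
from h import *
o=st()
for c in ['wrist','side']:
  T=snap(c,c+'17')
  for n in ['key_center','key_eye','peg']: pp(c,T,n,n=1)
import cv2
im=cv2.imread('pics/side17.png');cv2.imwrite('pics/s17c.png',cv2.resize(im[310:460,240:400],None,fx=4,fy=4,interpolation=2)[:600,:])
E
```

```text
time_s: 18.9
tool_pos: [0.5198, 0.4407, 0.2204]
tool_rot: [17.6, 86.7, 29.6]
force: [0.2, 0.5, -0.5]
grip_width: 0.0257
t 18.9 p [0.5198 0.4407 0.2204] jaw 101.96 down [ 0.05   0.028 -0.998] F [ 0.2  0.5 -0.5] w 0.0257 q7 58.6
wrist call key_center 0.76 [0.519  0.4406 0.1807]
wrist call key_eye 0.57 [0.5177 0.4396 0.1929]
wrist call peg 0.87 [0.5145 0.441  0.1883]
side call key_center 0.7 [0.5193 0.4431 0.1808]
side call key_eye 0.57 [0.5215 0.4445 0.194 ]
side call peg 0.9 [0.52   0.4374 0.1897]
```

View pics/s17c.png

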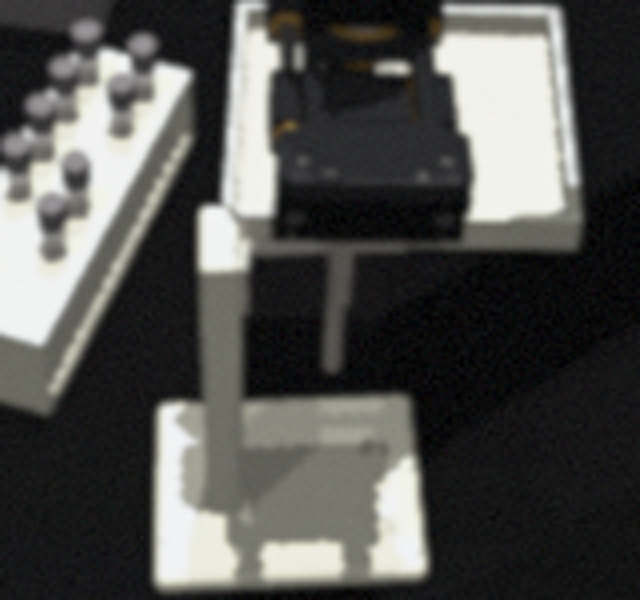

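View pics/wrist17.png

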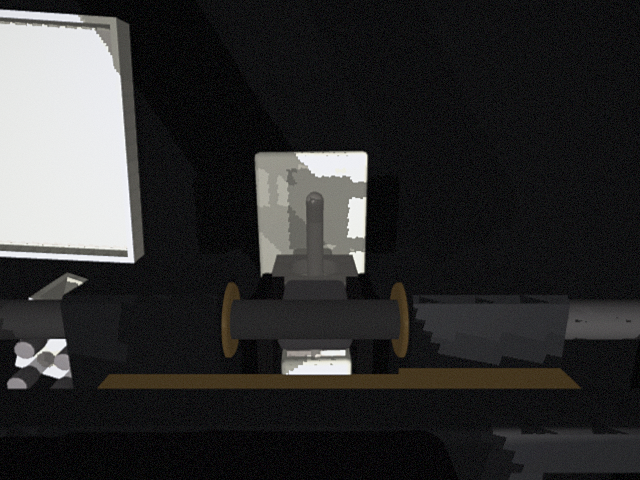

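```bash
python3 -m pendant '{"xyz":[[0,0,-0.006],[0,0,-0.004],[0,0,0],[0,0,0]],"turn":[0,0,0,0]}'
python3 - <<'E'
from h import *
o=st()
E
```

```text
time_s: 19.8
tool_pos: [0.5194, 0.4407, 0.2096]
tool_rot: [17.5, 86.7, 29.5]
force: [-0.2, -0.6, -0.2]
grip_width: 0.0252
t 19.8 p [0.5194 0.4407 0.2096] jaw 101.99 down [ 0.05   0.028 -0.998] F [-0.2 -0.6 -0.2] w 0.0252 q7 58.6
```

```bash
python3 -m pendant '{"xyz":[[0,0,0],[0,0,0],[0,0,0],[0,0,0.02],[0,0,0.04],[0,0,0.04],[-0.02,-0.03,0.02],[-0.03,-0.05,0],[0,-0.05,0]],"turn":[0,0,0,0,0,0,0,0,0]}' 0.6 20
python3 - <<'E'
from h import *
o=st()
for c in ['side','top']:
  T=snap(c,c+'18')
  for n in ['key_center','key_eye','peg','lid_handle']: pp(c,T,n,n=1)
E
```

```text
time_s: 20.92
tool_pos: [0.4676, 0.3129, 0.342]
tool_rot: [20.2, 86.1, 32.6]
force: [1.4, -0.0, -0.7]
grip_width: 0.0524
t 20.93 p [0.4676 0.3129 0.342 ] jaw 102.42 down [ 0.057  0.036 -0.998] F [ 1.4 -0.  -0.7] w 0.0524 q7 65.7
side call key_eye 0.64 [ 0.4445 -0.0781  0.1494]
side call peg 0.76 [0.5202 0.4415 0.1877]
top call key_eye 0.27 [ 6.936e-01  3.258e-01 -1.000e-04]
top call peg 0.53 [0.7649 0.0987 0.0033]
top call lid_handle 0.76 [ 0.4778 -0.1687  0.233 ]
```

View pics/side18.png

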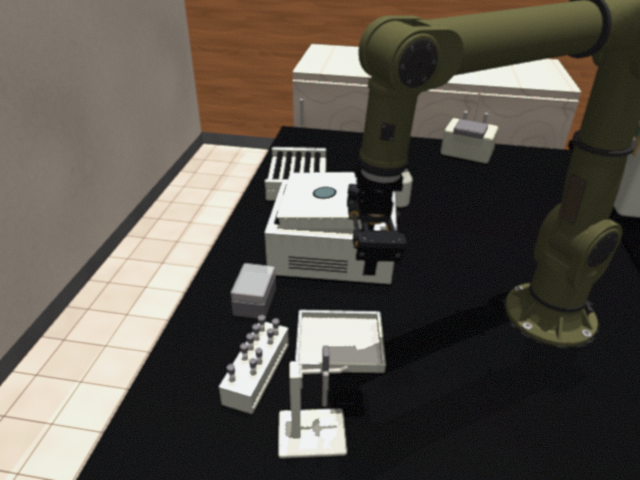

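```bash
cat > s.py <<'E'
from h import *
st()
E
python3 -m pendant '{"xyz":[[0,0,0.04],[0,0,0.04],[0,0,0]],"turn":[0,0,0]}' >/dev/null; python3 s.py
python3 -m pendant '{"xyz":[[0,0,-0.04],[0,0,-0.04],[0,0,0]],"turn":[0,0,0]}'>/dev/null; python3 s.py
python3 -m pendant '{"xyz":[[0,-0.05,0],[0,-0.05,0],[0,0,0]],"turn":[0,0,0]}'>/dev/null; python3 s.py
python3 -m pendant '{"xyz":[[0,0,0],[0,0,0],[0,0,0]],"turn":[-0.18,-0.18,-0.18]}'>/dev/null; python3 s.py
```

```text
t 21.8 p [0.4682 0.3156 0.4187] jaw 102.47 down [ 0.05   0.031 -0.998] F [ 0.6  0.9 -0.9] w 0.0523 q7 65.7
t 22.18 p [0.4674 0.3167 0.3342] jaw 102.6 down [ 0.048  0.029 -0.998] F [-0.5 -1.   0.9] w 0.0519 q7 65.6
t 22.55 p [0.4678 0.2158 0.3366] jaw 102.77 down [ 0.049  0.03  -0.998] F [0.3 0.6 0.2] w 0.052 q7 75.0
t 22.93 p [0.4687 0.2188 0.3408] jaw 70.96 down [ 0.062  0.003 -0.998] F [-1.2  0.5 -0.3] w 0.052 q7 41.6
```

```bash

python3 -m pendant '{"xyz":[[0,0,0],[0,0,0],[0,0,0],[0,0,0],[0,0,0],[0,0,0]],"turn":[0,0,0,0,0,0]}' >/dev/null; python3 s.py
python3 -m pendant '{"xyz":[[0,-0.04,0],[0,-0.04,0],[0,-0.04,0],[0,-0.04,0],[0,-0.04,0],[0,0,0],[0,0,0]],"turn":[-0.18,-0.18,-0.18,-0.18,-0.18,-0.18,0]}'>/dev/null; python3 s.py
```

```text
t 23.68 p [0.469  0.2213 0.3426] jaw 71.61 down [ 0.064  0.005 -0.998] F [ 0.3 -0.2 -1.1] w 0.0524 q7 42.1
t 24.55 p [0.4677 0.0147 0.3426] jaw 7.89 down [ 0.034 -0.054 -0.998] F [0.2 0.3 0.4] w 0.0521 q7 -1.4
```

```bash

python3 -m pendant '{"xyz":[[0,-0.05,0],[0.003,-0.05,0],[0.003,-0.05,0],[0,-0.034,0],[0,0,0]],"turn":[-0.04,-0.037,0,0,0]}' 0.45 >/dev/null
python3 - <<'E'
from h import *
o=st()
for c in ['wrist','side','top']:
  T=snap(c,c+'20')
  for n in ['lid_handle']: pp(c,T,n,n=1)
E
```

```text
t 25.18 p [ 0.4734 -0.1723  0.3426] jaw 4.83 down [ 0.031 -0.058 -0.998] F [-0.1 -0.5  0.1] w 0.0387 q7 17.9
wrist call lid_handle 0.57 [ 0.4738 -0.1723  0.2323]
side call lid_handle 0.86 [ 0.4712 -0.1689  0.2331]
```

View pics/wrist20.png

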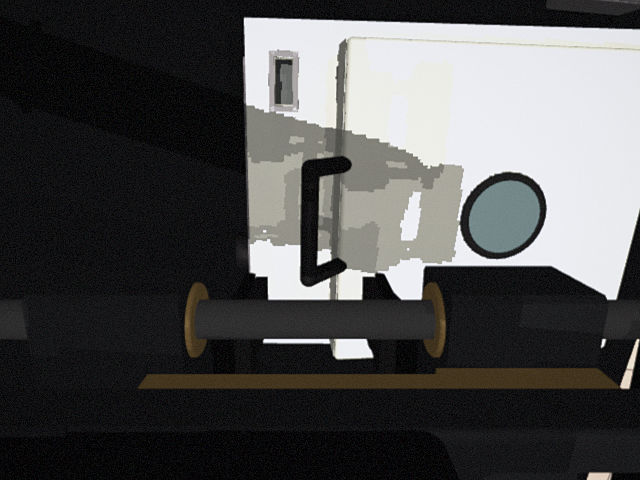

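View pics/side20.png

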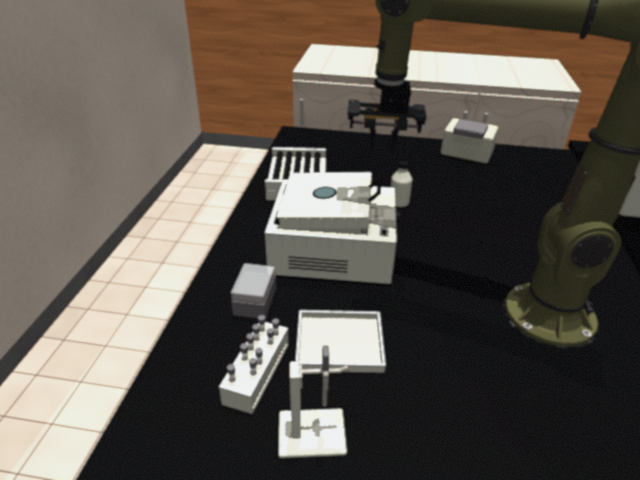

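```bash

python3 - <<'E'
from h import *
T=T_wc('wrist')
print(back('wrist',(311,222),.231,T), back('wrist',(310,168),.231,T),back('wrist',(312,278),.231,T))
E
python3 -m pendant '{"xyz":[[0.001,0,-0.04],[0,0,-0.03],[0,0,-0.01],[0,0,0]],"turn":[0,0,0,0]}' >/dev/null
python3 - <<'E'
from h import *
o=st()
for c in ['wrist','side']:
  T=snap(c,c+'21')
  for n in ['lid_handle']: pp(c,T,n,n=1)
T=T_wc('wrist')
import cv2
im=cv2.imread('pics/side21.png');cv2.imwrite('pics/s21c.png',cv2.resize(im[100:250,300:460],None,fx=4,fy=4,interpolation=2)[:600,:])
E
```

```text
[ 0.47482603 -0.16428473  0.231     ] [ 0.47106172 -0.12840076  0.231     ] [ 0.47903722 -0.2046778   0.231     ]
t 25.98 p [ 0.4769 -0.1642  0.2618] jaw 5.61 down [ 0.035 -0.056 -0.998] F [-0.3  0.3 -0.1] w 0.039 q7 17.7
wrist call lid_handle 0.77 [ 0.4755 -0.1723  0.2313]
```

View pics/wrist21.png

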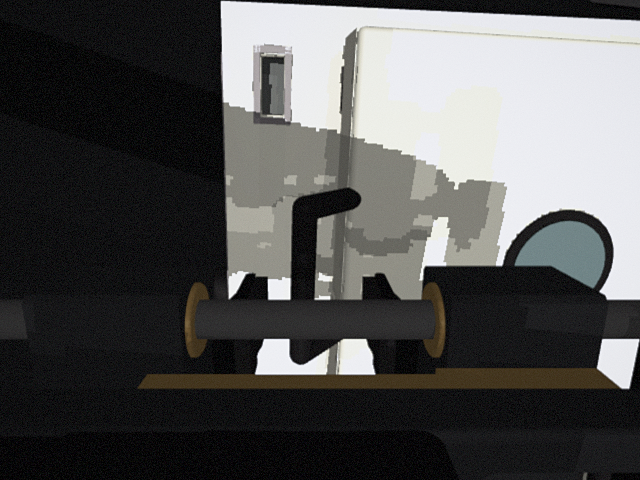

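View pics/s21c.png

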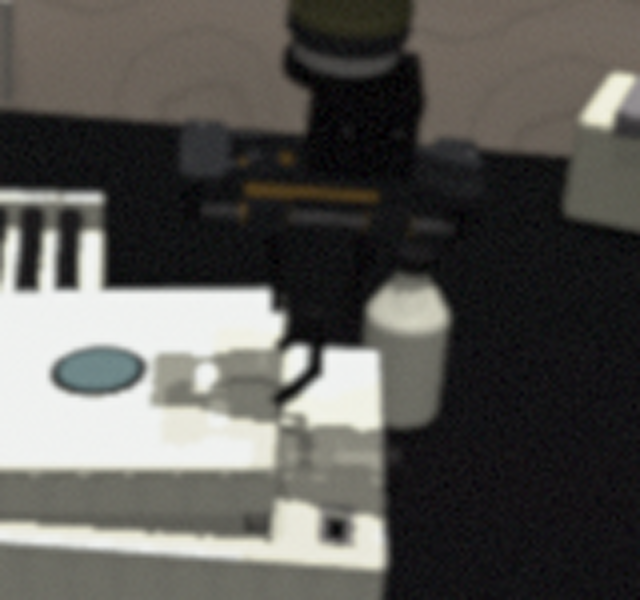

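```bash

python3 -m pendant '{"xyz":[[-0.004,-0.003,-0.015],[0,0,-0.015],[0,0,-0.010],[0,0,0]],"turn":[0,0,0,0]}' >/dev/null
python3 - <<'E'
from h import *
o=st()
T=snap('wrist','wrist22')
E
```

```text
t 26.68 p [ 0.4732 -0.1685  0.2208] jaw 5.52 down [ 0.038 -0.057 -0.998] F [-0.4  0.2  0.3] w 0.0393 q7 18.3
```

View pics/wrist22.png

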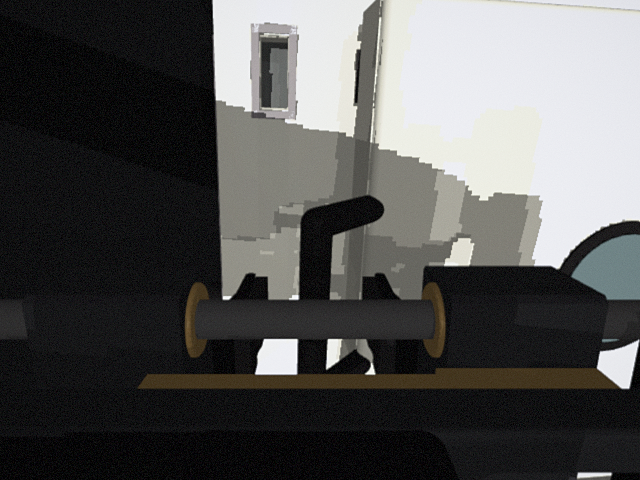

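Bar sits centred between the fingers at about (313,330). Close on it lightly.

```bash

python3 -m pendant '{"xyz":[[0,0,-0.004],[0,0,0],[0,0,0],[0,0,0]],"turn":[0,0,0,0]}' 0.05 12 >/dev/null; python3 s.py
python3 -m pendant '{"xyz":[[0,0,0.01],[0.002,0,0.01],[0.003,0,0.01],[0.004,0,0.01]],"turn":[0,0,0,0]}' >/dev/null; python3 s.py
```

```text
t 27.23 p [ 0.4728 -0.1687  0.2177] jaw 5.49 down [ 0.037 -0.057 -0.998] F [-4.5  0.6  0.6] w 0.0118 q7 18.3
t 27.73 p [ 0.4899 -0.1677  0.2592] jaw 5.63 down [ 0.054 -0.058 -0.997] F [ 5.  -0.8 -5.5] w 0.0113 q7 18.2
```

```bash

python3 -m pendant '{"xyz":[[0.006,0,0.012],[0.008,0,0.013],[0.009,0.001,0.013],[0.01,0.001,0.013],[0.01,0.001,0.012]],"turn":[0,0,0,0,0]}' >/dev/null
python3 - <<'E'
from h import *
o=st()
T=snap('side','side23')
pp('side',T,'lid_handle')
E
```

```text
t 28.35 p [ 0.534  -0.1649  0.3234] jaw 5.59 down [ 0.049 -0.059 -0.997] F [ 5.5 -1.4 -8.3] w 0.0114 q7 18.9
side call lid_handle 0.63 [ 0.5305 -0.1646  0.3374]
```

View pics/side23.png

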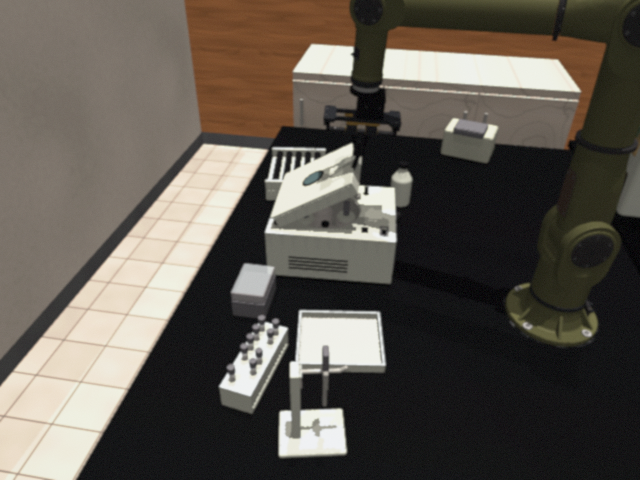

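```bash

python3 -m pendant '{"xyz":[[0.01,0.0006,0.01],[0.01,0.0006,0.0095],[0.0105,0.0006,0.0088],[0.0105,0.0006,0.0085],[0.0115,0.0006,0.0078],[0.0115,0.0006,0.0072]],"turn":[0,0,0,0,0,0]}' >/dev/null
python3 s.py
```

```text
t 29.2 p [ 0.5989 -0.1609  0.3757] jaw 5.58 down [ 0.04  -0.06  -0.997] F [ 2.3  0.2 -5.9] w 0.0116 q7 20.4
```

```bash

python3 -m pendant '{"xyz":[[0.006,0,0.006],[0.01,0,0.05],[0.0,0,0.05],[-0.03,0,0.03],[-0.05,0,0],[-0.05,0,0],[0,0,0]],"turn":[0,0,0,0,0,0,0]}' 0.6 >/dev/null
python3 - <<'E'
from h import *
o=st()
T=snap('side','side24')
T=snap('wrist','wrist24')
E
```

```text
t 30.07 p [ 0.4771 -0.1617  0.5202] jaw 5.49 down [ 0.033 -0.06  -0.998] F [ 1.1 -0.5 -1.2] w 0.0523 q7 19.8
```

View pics/side24.png

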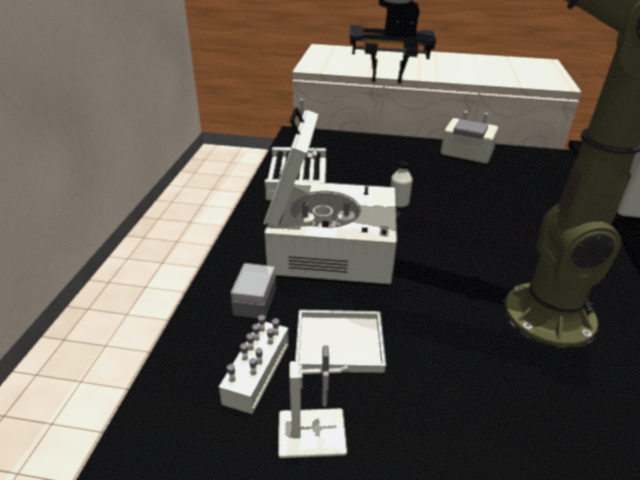

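View pics/wrist24.png

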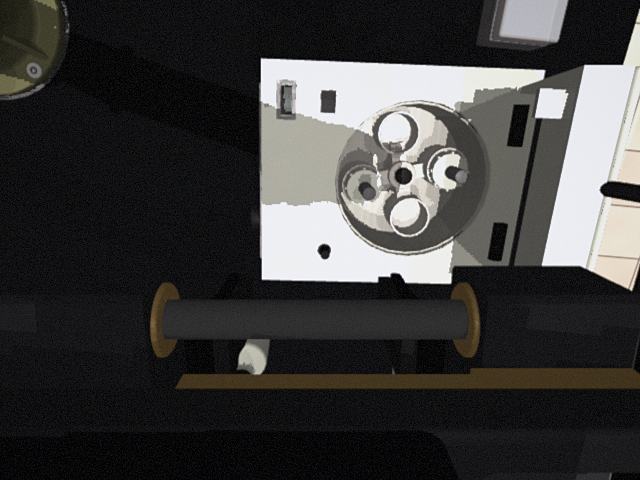

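```bash

python3 - <<'E'
from h import *
for c in ['wrist','top','side']:
  T=snap(c,c+'25')
  for n in ['cup1_center']: pp(c,T,n,n=4); pp(c,T,n,spot_in,n=4)
  pp(c,T,'rotor')
  pp(c,T,'lid_handle',n=1)
T=T_wc('wrist')
print(back('wrist',(460,175),.166,T),back('wrist',(367,192),.166,T))
E
```

```text
wrist call cup1_center 0.65 [ 0.6706 -0.1458  0.1193]
wrist call cup1_center 0.69 [ 0.6651 -0.139   0.1267]
wrist call rotor 0.65 [ 0.617  -0.1578  0.0422]
top call cup1_center 0.62 [ 0.6723 -0.1447  0.1162]
top call cup1_center 0.52 [ 0.6728 -0.1351  0.1252]
top call rotor 0.94 [ 0.6194 -0.1594  0.0476]
top call rotor 0.6 [ 0.7836 -0.1483  0.4202]
top call lid_handle 0.63 [ 0.7841 -0.1476  0.4214]
side call cup1_center 0.66 [ 0.6718 -0.1449  0.1157]
side call cup1_center 0.63 [ 0.6684 -0.1364  0.1249]
side call rotor 0.98 [ 0.6158 -0.161   0.0447]
side call lid_handle 0.84 [ 0.851  -0.1459  0.3925]
[ 0.66819532 -0.14431565  0.166     ] [ 0.55609897 -0.17624399  0.166     ]
```

View pics/wrist25.png

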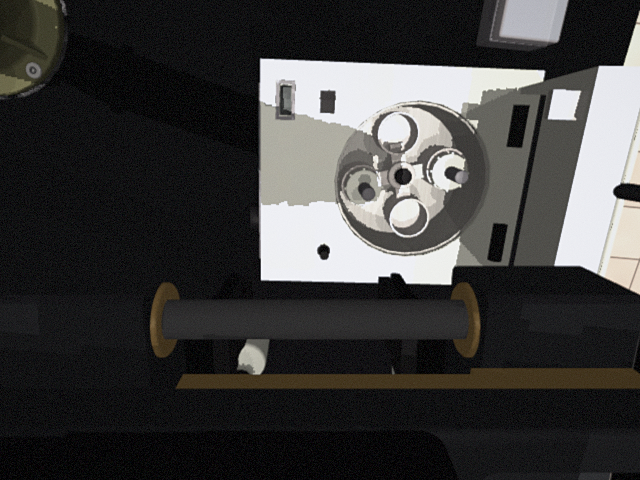

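View pics/top25.png

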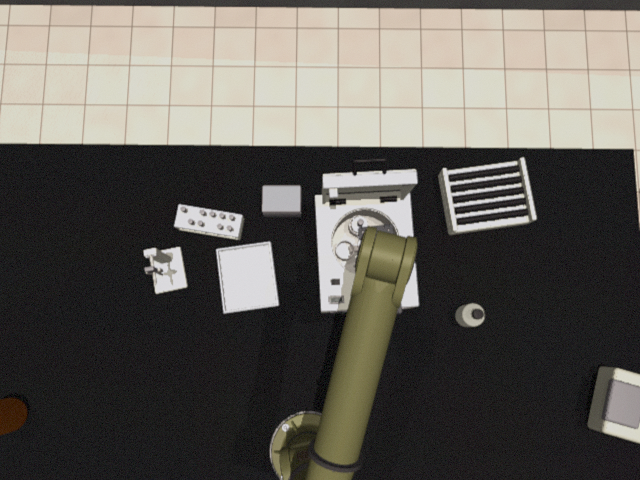

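```bash

python3 - <<'E'
from h import *
import cv2
im=cv2.imread('pics/side25.png');a=cv2.resize(im[170:250,270:400],None,fx=6,fy=6,interpolation=2)
im=cv2.imread('pics/wrist25.png');b=cv2.resize(im[90:270,320:500],None,fx=3,fy=3,interpolation=2)
cv2.imwrite('pics/s25c.png',a);cv2.imwrite('pics/w25c.png',b)
E
```

```text
(no output)
```

View pics/s25c.png

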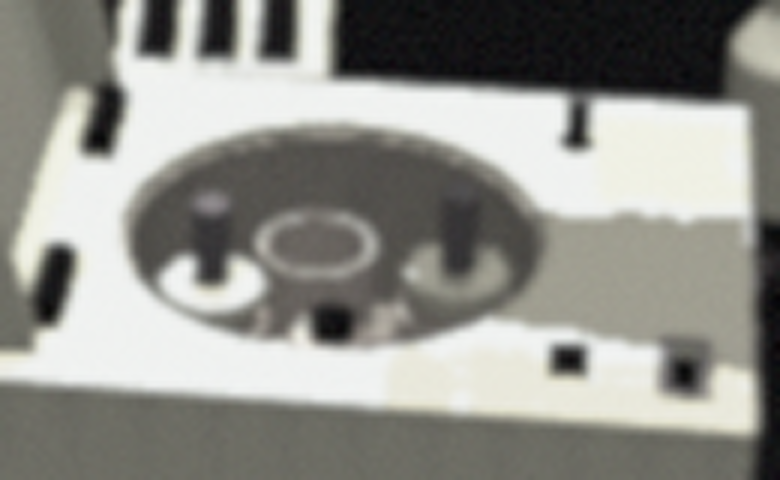

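View pics/w25c.png

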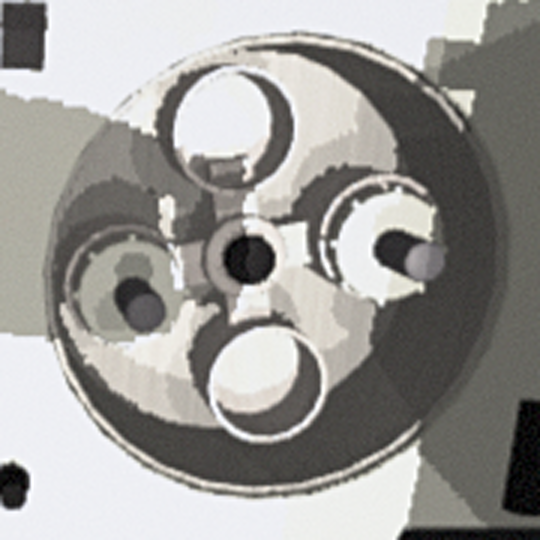

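```bash

python3 -m pendant '{"xyz":[[0,0,-0.03],[0,0,-0.03],[0,0,-0.03],[0.03,0,-0.02],[0.03,0,0],[0.03,0,0],[0.03,0,0],[0.02,0,0],[0,0,0]],"turn":[0.18,0.18,0.18,0.18,0.18,0.18,0.18,0.18,0.09]}' 0.5 >/dev/null
python3 - <<'E'
from h import *
st()
T=snap('wrist','wrist26')
pp('wrist',T,'cup1_center',n=4)
E
```

```text
t 32.05 p [ 0.6246 -0.1593  0.4028] jaw 96.3 down [ 0.059  0.036 -0.998] F [-1.5  0.5 -0.3] w 0.0437 q7 114.6
wrist call cup1_center 0.79 [ 0.6708 -0.1452  0.1163]
```

View pics/wrist26.png

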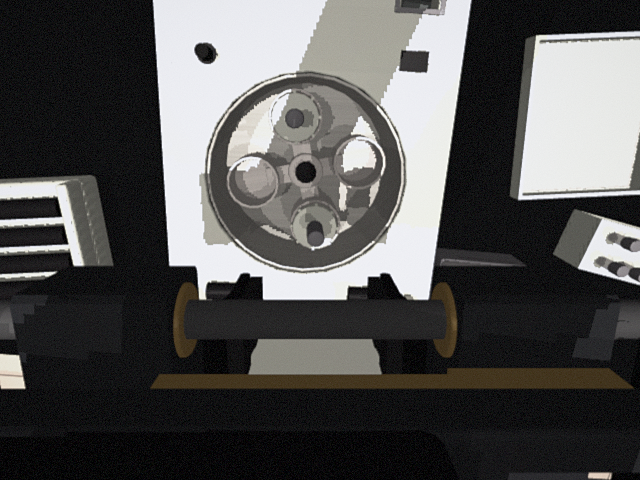

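```bash

python3 - <<'E'
from h import *
T=T_wc('wrist')
print(back('wrist',(315.5,239),.168,T),back('wrist',(295,118),.168,T), back('wrist',(305.5,171),.104,T))
E
```

```text
[ 0.67048511 -0.14736925  0.168     ] [ 0.55745404 -0.17815378  0.168     ] [ 0.61323248 -0.16251358  0.104     ]
```

```bash

python3 -m pendant '{"xyz":[[0.024,0.007,-0.04],[0.023,0.007,-0.04],[0,0,-0.05],[0,0,-0.03],[0,0,0],[0,0,0]],"turn":[0,0,0,0,0,0]}' 0.5 >/dev/null
python3 - <<'E'
from h import *
st()
T=snap('wrist','wrist27')
pp('wrist',T,'cup1_center',n=4)
T=snap('side','side27')
pp('side',T,'cup1_center',n=4)
E
```

```text
t 32.9 p [ 0.6713 -0.1457  0.2437] jaw 95.37 down [ 0.067  0.034 -0.997] F [0.1 0.4 1. ] w 0.0437 q7 113.9
wrist call cup1_center 0.69 [ 0.6719 -0.1437  0.1153]
side call cup1_center 0.58 [ 0.671  -0.1405  0.1177]
```

View pics/wrist27.png

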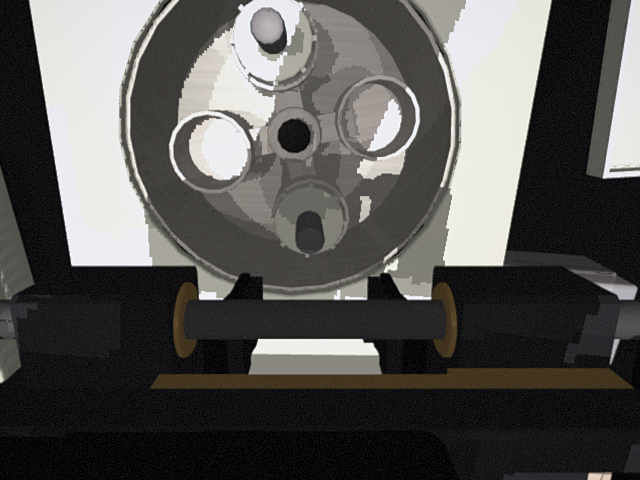

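View pics/side27.png

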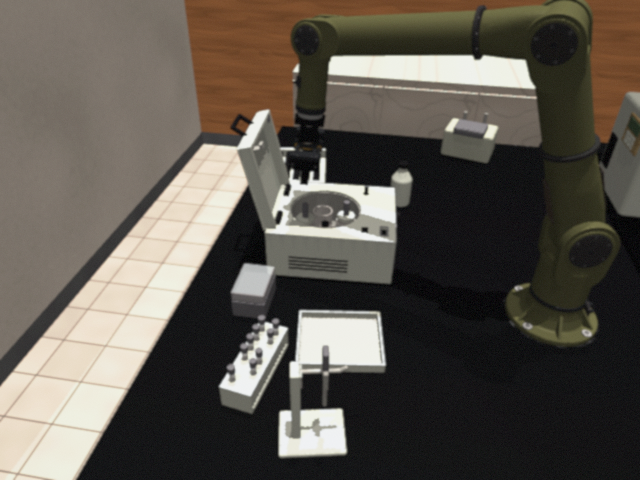

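```bash

python3 - <<'E'
from h import *
T=T_wc('wrist')
print(back('wrist',(310,240),.168,T),back('wrist',(310,217),.124,T))
E
python3 -m pendant '{"xyz":[[0,0,-0.03],[0,0,-0.02],[0,0,-0.01],[0,0,0]],"turn":[0,0,0,0]}' >/dev/null
python3 - <<'E'
from h import *
st()
T=snap('wrist','wrist28')
E
```

```text
[ 0.670701   -0.14668211  0.168     ] [ 0.66818239 -0.14615156  0.124     ]
t 33.6 p [ 0.6734 -0.1465  0.1859] jaw 95.38 down [ 0.074  0.034 -0.997] F [-0.1  0.2 -0.7] w 0.0438 q7 114.9
```

View pics/wrist28.png

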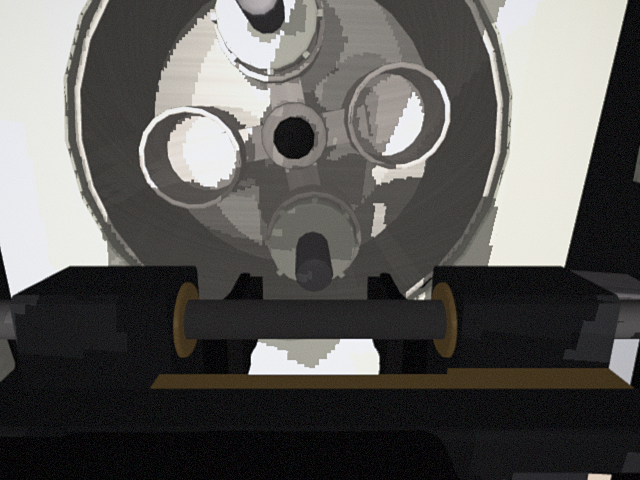

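```bash

python3 -m pendant '{"xyz":[[-0.002,0,-0.02],[-0.001,0,-0.02],[0,0,-0.012],[0,0,0]],"turn":[0,0,0,0]}' >/dev/null
python3 - <<'E'
from h import *
st()
T=snap('wrist','wrist29')
E
```

```text
t 34.15 p [ 0.671  -0.1469  0.1326] jaw 95.38 down [ 0.077  0.033 -0.996] F [ 0.4 -0.6 -0.9] w 0.0438 q7 116.0
```

View pics/wrist29.png

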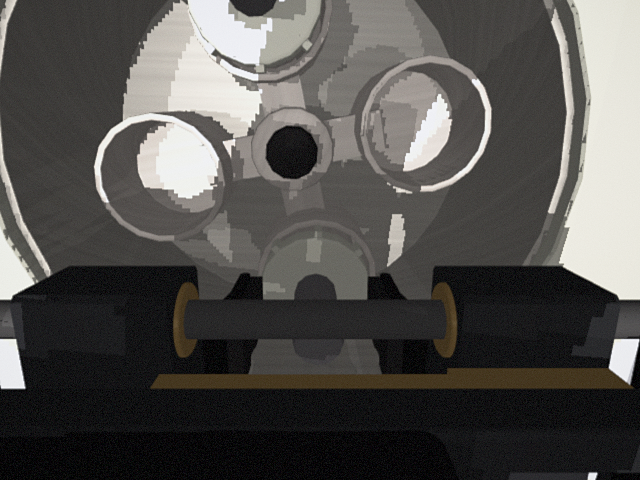

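```bash

python3 -m pendant '{"xyz":[[0,0,0],[0,0,0],[0,0,0],[0,0,0]],"turn":[0,0,0,0]}' 0.1 40 >/dev/null;python3 s.py
python3 -m pendant '{"xyz":[[0,0,0.015],[0,0,0.015],[0,0,0.015],[0,0,0]],"turn":[0,0,0,0]}' >/dev/null;python3 s.py
python3 - <<'E'
from h import *
T=snap('side','side30')
T=snap('wrist','wrist30')
E
```

```text
t 34.7 p [ 0.6729 -0.1472  0.1357] jaw 95.4 down [ 0.082  0.032 -0.996] F [ 0.7  0.4 -1.6] w 0.0169 q7 116.0
t 35.2 p [ 0.6728 -0.1472  0.1841] jaw 95.4 down [ 0.082  0.032 -0.996] F [ 0.2  0.7 -1.7] w 0.0171 q7 115.0
```

View pics/wrist30.png

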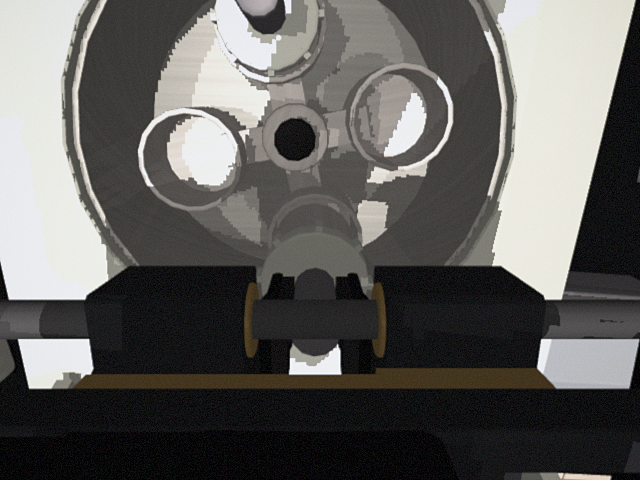

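View pics/side30.png

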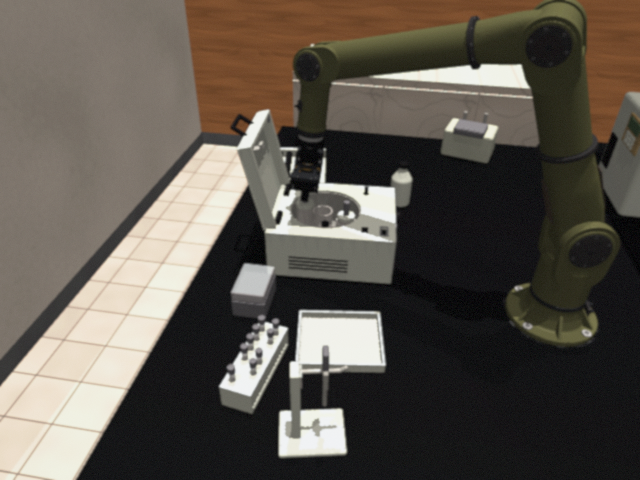

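```bash

python3 -m pendant '{"xyz":[[0,0,0.03],[0,0,0.04],[0,0,0.04],[-0.01,0.03,0],[-0.02,0.05,0],[-0.02,0.05,0],[-0.02,0.05,0],[-0.02,0.05,0],[-0.02,0.05,0],[0,0.04,0]],"turn":[0,0,0,0,0,0,0,0,0,0]}' >/dev/null;python3 s.py
python3 - <<'E'
from h import *
T=snap('side','side31')
pp('side',T,'cup1_center',n=4)
T=snap('wrist','wrist31')
pp('wrist',T,'tray',n=4)
pp('wrist',T,'cup1_center',n=4)
E
```

```text
t 36.55 p [0.551  0.1759 0.2862] jaw 94.78 down [ 0.064  0.029 -0.998] F [ 0.3  0.  -2.7] w 0.0171 q7 75.7
side call cup1_center 0.69 [0.5506 0.1813 0.2665]
wrist call tray 0.77 [ 0.5196  0.1959 -0.0009]
wrist call cup1_center 0.69 [0.5517 0.1806 0.2693]
```

View pics/wrist31.png

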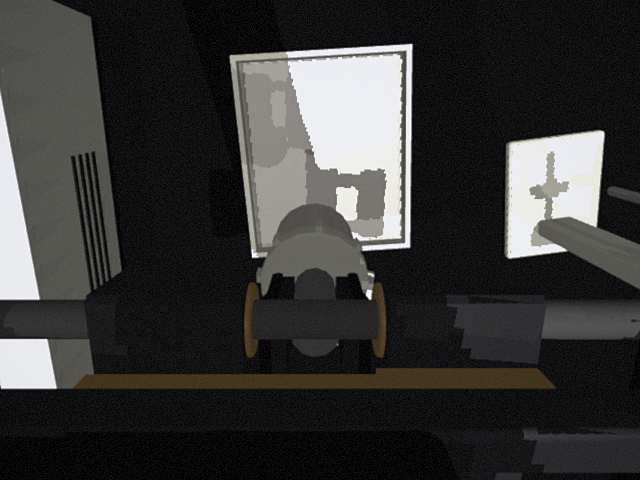

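View pics/side31.png

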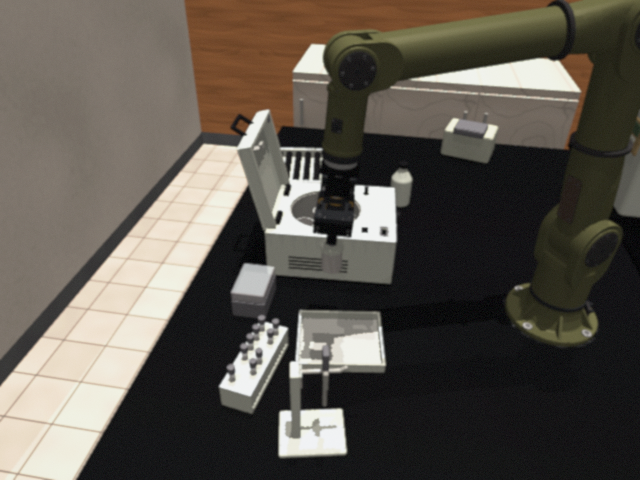

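```bash

python3 -m pendant '{"xyz":[[0.01,-0.003,-0.04],[0,0,-0.05],[0,0,-0.05],[0,0,-0.03],[0,0,-0.01],[0,0,0]],"turn":[0,0,0,0,0,0]}' >/dev/null;python3 s.py
python3 - <<'E'
from h import *
import cv2
T=snap('side','side32')
pp('side',T,'cup1_center',n=4)
T=snap('wrist','wrist32')
im=cv2.imread('pics/side32.png');a=cv2.resize(im[250:400,260:420],None,fx=4,fy=4,interpolation=2)
cv2.imwrite('pics/s32c.png',a)
E
```

```text
t 37.55 p [0.566  0.1573 0.1024] jaw 93.64 down [ 0.069  0.023 -0.997] F [ 0.1  1.  -2.2] w 0.0169 q7 78.8
side call cup1_center 0.93 [0.5638 0.1582 0.0839]
```

View pics/s32c.png

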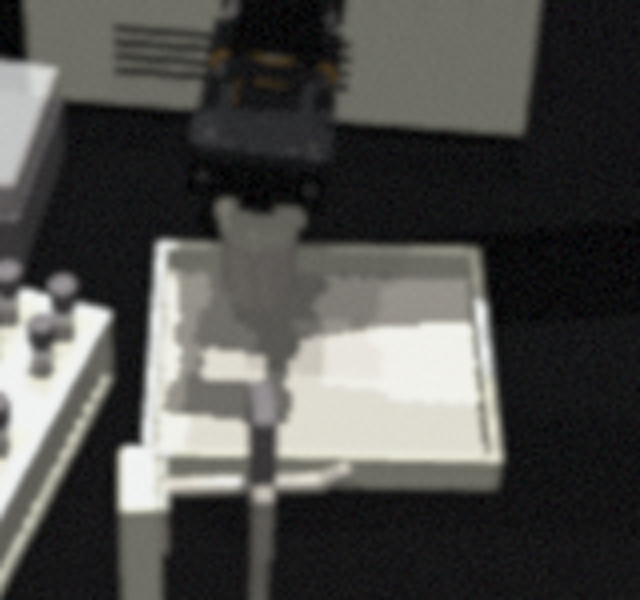

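View pics/wrist32.png

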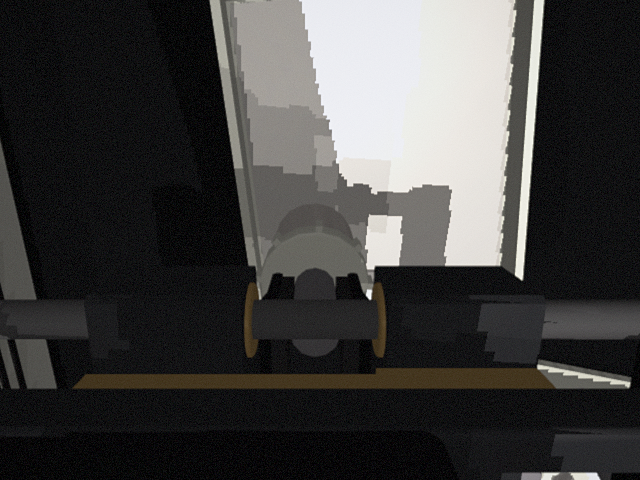

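```bash

python3 -m pendant '{"xyz":[[-0.005,0.018,0.003],[0,0,0],[0,0,-0.008],[0,0,0]],"turn":[0,0,0,0]}' >/dev/null;python3 s.py
python3 -m pendant '{"xyz":[[0,0,-0.008],[0,0,-0.005],[0,0,0]],"turn":[0,0,0]}' >/dev/null;python3 s.py
```

```text
t 38.2 p [0.5651 0.1762 0.1031] jaw 93.66 down [ 0.079  0.027 -0.997] F [-0.7  0.2 -2.5] w 0.017 q7 76.7
t 38.58 p [0.565  0.1748 0.0886] jaw 93.58 down [ 0.078  0.026 -0.997] F [ 0.8  0.5 -3.6] w 0.0171 q7 77.0
```

```bash

python3 -m pendant '{"xyz":[[0,0,-0.005],[0,0,-0.002],[0,0,0]],"turn":[0,0,0]}' >/dev/null;python3 s.py
python3 -m pendant '{"xyz":[[0,0,-0.002],[0,0,0],[0,0,0]],"turn":[0,0,0]}' >/dev/null;python3 s.py
```

```text
t 38.95 p [0.5651 0.1747 0.081 ] jaw 93.58 down [ 0.078  0.026 -0.997] F [ 0.3 -0.  -3.1] w 0.0173 q7 77.1
t 39.33 p [0.5653 0.1749 0.0792] jaw 93.59 down [ 0.079  0.026 -0.997] F [ 0.3  0.6 -2.2] w 0.0168 q7 77.1
```

```bash

python3 -m pendant '{"xyz":[[0,0,-0.002],[0,0,0]],"turn":[0,0]}' >/dev/null;python3 s.py
python3 -m pendant '{"xyz":[[0,0,0],[0,0,0],[0,0,0],[0,0,0.02],[0,0,0.04],[0,0,0.05],[0,-0.04,0.05],[0,-0.05,0.03],[0,0,0]],"turn":[0,0,0,0,0,0,0,0,0]}' 0.5 20 >/dev/null;python3 s.py
python3 - <<'E'
from h import *
import cv2
T=snap('side','side33')
pp('side',T,'cup1_center',n=4)
T=snap('top','top33')
pp('top',T,'cup1_center',n=4)
T=snap('wrist','wrist33')
pp('wrist',T,'cup1_center',n=4)
E
```

```text
t 39.58 p [0.5664 0.1755 0.0787] jaw 93.6 down [ 0.081  0.027 -0.996] F [-1.2 -0.  -2.9] w 0.017 q7 77.2
t 40.7 p [0.566  0.084  0.2739] jaw 93.68 down [ 0.084  0.026 -0.996] F [ 0.3 -0.5 -0.7] w 0.0437 q7 84.1
side call cup1_center 0.67 [0.563  0.1819 0.0588]
wrist call cup1_center 0.95 [0.5651 0.1784 0.0622]
```

View pics/side33.png

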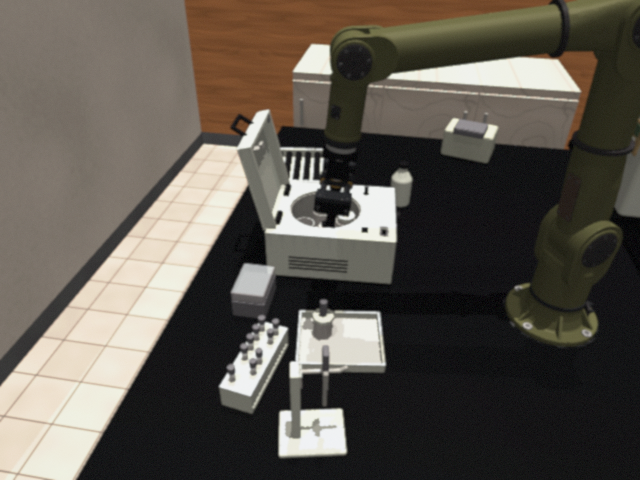

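View pics/wrist33.png

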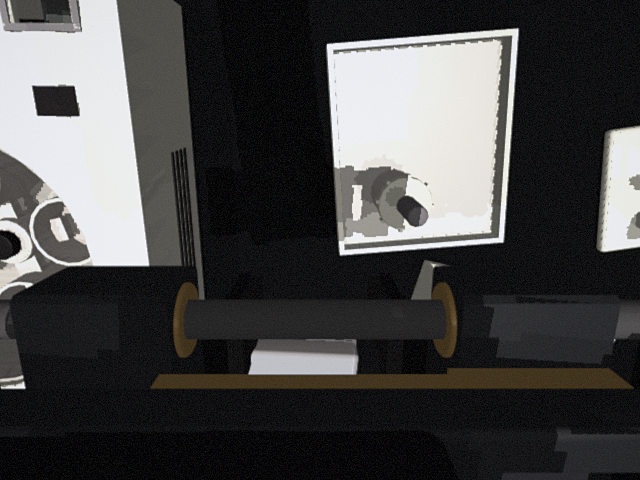

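```bash

python3 -m pendant '{"xyz":[[0,-0.05,0.01],[0,-0.05,0],[0,-0.05,0],[-0.004,-0.05,0],[-0.004,-0.05,0],[0,-0.012,0],[0,0,-0.03],[0,0,0]],"turn":[0,0,0,0,0,0,0,0]}' 0.5 20 >/dev/null;python3 s.py
python3 - <<'E'
from h import *
import cv2
T=snap('wrist','wrist34')
pp('wrist',T,'cup1_center',n=4)
T=snap('side','side34')
pp('side',T,'cup1_center',n=4)
E
```

```text
t 42.0 p [ 0.5531 -0.1682  0.2406] jaw 95.25 down [ 0.062  0.027 -0.998] F [0.3 0.2 0.6] w 0.0431 q7 115.1
side call cup1_center 0.67 [0.565  0.1784 0.06  ]
side call cup1_center 0.66 [0.5194 0.4421 0.1675]
side call cup1_center 0.23 [ 0.6141 -0.1615  0.0429]
```

View pics/wrist34.png

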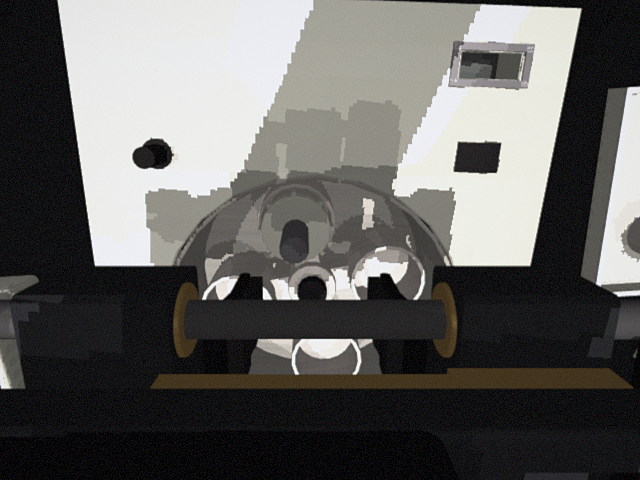

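```bash

python3 - <<'E'
from h import *
T=T_wc('wrist')
print(back('wrist',(294,247),.168,T),back('wrist',(296,217),.124,T))
E
```

```text
[ 0.56014726 -0.17983831  0.168     ] [ 0.5533106  -0.18023791  0.124     ]
```

```bash

python3 -m pendant '{"xyz":[[0.004,-0.01,-0.02],[0,0,-0.02],[0,0,-0.01],[0,0,0]],"turn":[0,0,0,0]}'  >/dev/null;python3 s.py
python3 - <<'E'
from h import *
T=snap('wrist','wrist35')
E
```

```text
t 42.7 p [ 0.5607 -0.1803  0.1927] jaw 95.35 down [ 0.072  0.025 -0.997] F [ 0.8 -0.   0.1] w 0.0432 q7 117.8
```

View pics/wrist35.png

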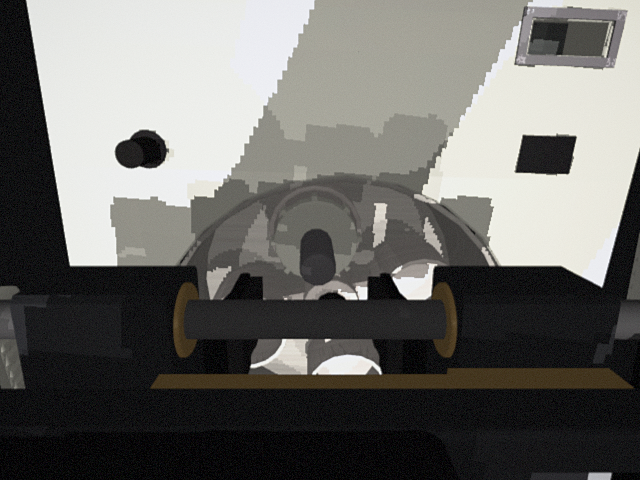

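```bash

python3 -m pendant '{"xyz":[[-0.002,0,-0.02],[-0.002,0,-0.02],[-0.001,0,-0.018],[0,0,0]],"turn":[0,0,0,0]}'  >/dev/null;python3 s.py
python3 - <<'E'
from h import *
T=snap('wrist','wrist36')
E
```

```text
t 43.25 p [ 0.5582 -0.1811  0.1365] jaw 95.38 down [ 0.079  0.023 -0.997] F [ 0.5  0.4 -0.4] w 0.0436 q7 119.6
```

View pics/wrist36.png

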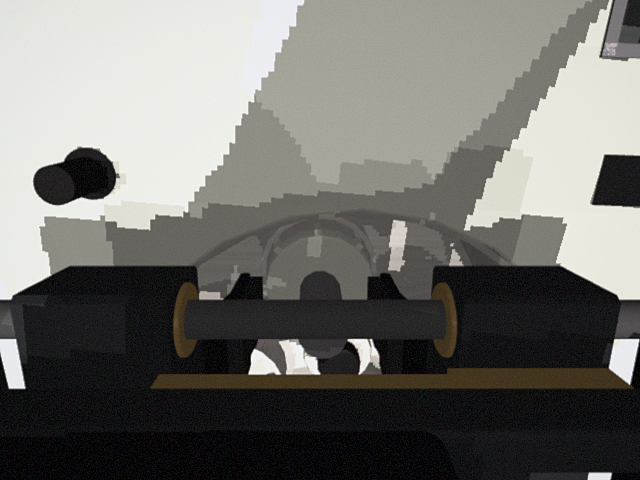

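```bash

python3 -m pendant '{"xyz":[[0,0,-0.003],[0,0,0],[0,0,0],[0,0,0]],"turn":[0,0,0,0]}' 0.1 40 >/dev/null;python3 s.py
python3 -m pendant '{"xyz":[[0,0,0.015],[0,0,0.02],[0,0,0.03],[0,0,0.04],[0,0,0.03],[0,0,0]],"turn":[0,0,0,0,0,0]}' >/dev/null;python3 s.py
python3 - <<'E'
from h import *
T=snap('side','side37')
pp('side',T,'cup1_center',n=4)
T=snap('wrist','wrist37')
pp('wrist',T,'cup1_center',n=4)
E
```

```text
t 43.8 p [ 0.5605 -0.1816  0.1367] jaw 95.4 down [ 0.084  0.023 -0.996] F [ 0.3 -0.3 -2.2] w 0.0169 q7 119.7
t 44.55 p [ 0.5592 -0.1823  0.2793] jaw 95.33 down [ 0.085  0.022 -0.996] F [ 0.8  0.8 -2. ] w 0.0169 q7 116.0
side call cup1_center 0.64 [0.5662 0.1782 0.0601]
wrist call cup1_center 0.59 [ 0.5576 -0.1821  0.2537]
```

View pics/wrist37.png

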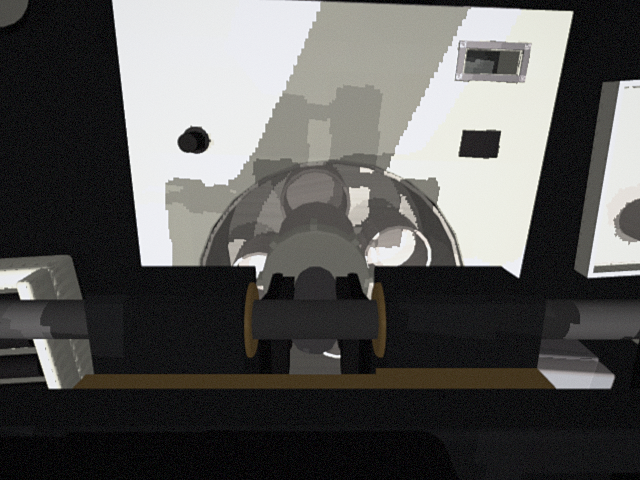

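View pics/side37.png

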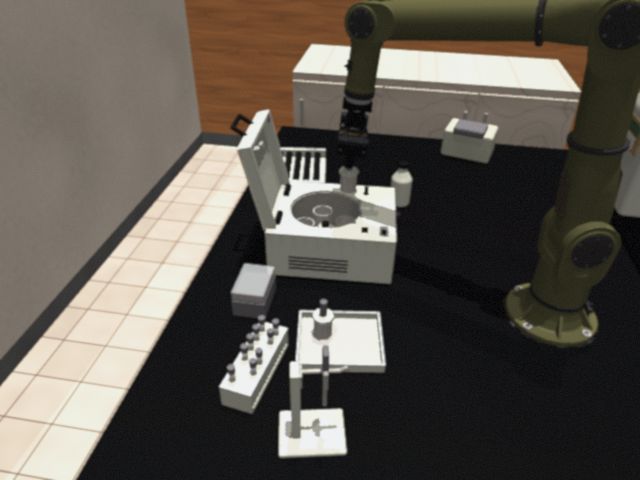

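```bash

python3 -m pendant '{"xyz":[[0,0.03,0.01],[-0.01,0.05,0],[-0.01,0.05,0],[-0.01,0.05,0],[-0.01,0.05,0],[-0.01,0.05,0],[-0.01,0.05,0],[-0.01,0.05,0],[0,0.02,0],[0,0,0]],"turn":[0,0,0,0,0,0,0,0,0,0]}' >/dev/null;python3 s.py
python3 - <<'E'
from h import *
T=snap('side','side38')
pp('side',T,'cup1_center',n=4)
T=snap('wrist','wrist38')
pp('wrist',T,'cup1_center',n=4)
E
```

```text
t 46.0 p [0.4742 0.2279 0.2677] jaw 95.12 down [ 0.052  0.014 -0.999] F [ 0.1 -0.3 -2.2] w 0.0169 q7 65.9
side call cup1_center 0.94 [0.5649 0.1808 0.0576]
side call cup1_center 0.41 [0.5204 0.442  0.1653]
wrist call cup1_center 0.71 [0.564  0.1783 0.0595]
```

View pics/wrist38.png

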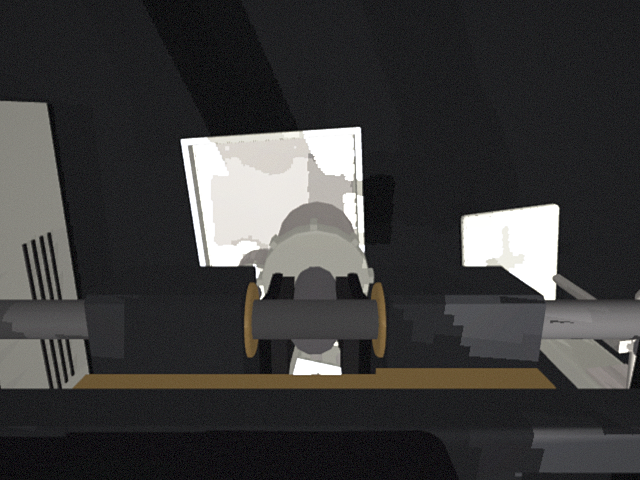

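View pics/side38.png

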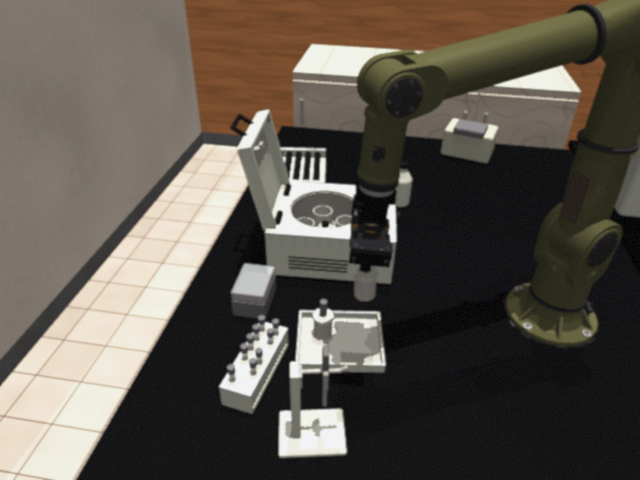

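```bash

python3 -m pendant '{"xyz":[[0.006,0,-0.04],[0.006,0,-0.04],[0,0,-0.04],[0,0,-0.02],[0,0,-0.01],[0,0,0]],"turn":[0,0,0,0,0,0]}' >/dev/null;python3 s.py
python3 - <<'E'
from h import *
T=snap('side','side39')
pp('side',T,'cup1_center',n=4)
import cv2
im=cv2.imread('pics/side39.png');a=cv2.resize(im[250:400,260:420],None,fx=4,fy=4,interpolation=2)
cv2.imwrite('pics/s39c.png',a)
E
```

```text
t 46.95 p [0.4926 0.2149 0.1178] jaw 93.86 down [ 0.06   0.015 -0.998] F [-0.2 -0.1 -2. ] w 0.0171 q7 67.5
side call cup1_center 0.8 [0.5632 0.1801 0.0595]
```

View pics/s39c.png

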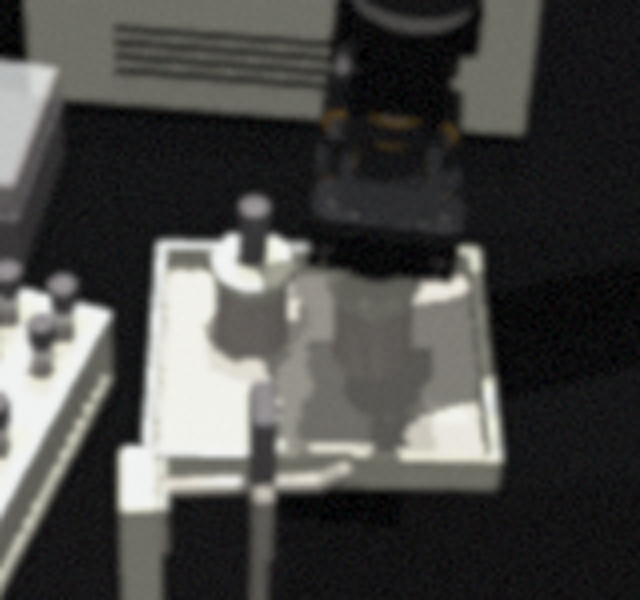

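```bash

python3 -m pendant '{"xyz":[[-0.007,0.009,0],[0,0,0],[0,0,-0.012],[0,0,-0.012],[0,0,0]],"turn":[0,0,0,0,0]}' >/dev/null;python3 s.py
```

```text
t 47.67 p [0.4867 0.2266 0.0955] jaw 93.96 down [ 0.065  0.018 -0.998] F [-0.3  0.1 -2.2] w 0.0167 q7 66.1
```

```bash

python3 -m pendant '{"xyz":[[0,0,-0.005],[0,0,-0.004],[0,0,0]],"turn":[0,0,0]}' >/dev/null;python3 s.py
```

```text
t 48.05 p [0.4868 0.2263 0.0857] jaw 93.94 down [ 0.065  0.018 -0.998] F [-0.3 -0.7 -1.4] w 0.0168 q7 66.2
```

```bash

python3 -m pendant '{"xyz":[[0,0,-0.004],[0,0,-0.002],[0,0,0]],"turn":[0,0,0]}' >/dev/null;python3 s.py
python3 -m pendant '{"xyz":[[0,0,-0.002],[0,0,0]],"turn":[0,0]}' >/dev/null;python3 s.py
```

```text
t 48.42 p [0.4872 0.2264 0.0797] jaw 93.93 down [ 0.066  0.018 -0.998] F [-1.2  0.2 -1.8] w 0.017 q7 66.3
t 48.67 p [0.4885 0.2273 0.08  ] jaw 93.95 down [ 0.068  0.02  -0.997] F [-0.1  0.  -2.1] w 0.0169 q7 66.3
```

```bash

python3 -m pendant '{"xyz":[[-0.001,0,-0.002],[0,0,0]],"turn":[0,0]}' >/dev/null;python3 s.py
python3 -m pendant '{"xyz":[[0,0,0],[0,0,0],[0,0,0],[0,0,0.02],[0,0,0.04],[0,0,0.05],[-0.01,0,0.05],[-0.02,-0.05,0.03],[-0.02,-0.05,0],[0,-0.05,0]],"turn":[0,0,0,0,0,0,0,0,0,0]}' 0.5 20 >/dev/null;python3 s.py
python3 - <<'E'
from h import *
for c in ['side','top','wrist']:
  T=snap(c,c+'40')
  for n in ['cup1_center','key_center','key_eye','peg','tray','bottle','tip_box','tube_rack']:pp(c,T,n,n=3 if n[:3]=='cup' else 1)
E
```

```text
t 48.92 p [0.4887 0.2278 0.0796] jaw 93.95 down [ 0.071  0.021 -0.997] F [ 0.1  0.3 -1.4] w 0.0172 q7 66.2
t 50.17 p [0.4355 0.0773 0.2739] jaw 94.42 down [ 0.071  0.021 -0.997] F [ 0.2 -0.1 -0.5] w 0.0435 q7 77.6
side call cup1_center 0.92 [0.5649 0.1791 0.058 ]
side call key_center 0.8 [0.5186 0.4436 0.168 ]
side call key_eye 0.58 [0.5211 0.4413 0.184 ]
side call peg 0.78 [0.5162 0.4382 0.191 ]
side call tray 0.87 [0.5195 0.1948 0.0006]
side call bottle 0.56 [ 0.5919 -0.1643 -0.0024]
side call tip_box 0.71 [ 0.7578  0.0922 -0.0009]
side call tube_rack 0.58 [ 6.916e-01  3.180e-01 -2.000e-04]
top call cup1_center 0.81 [0.5679 0.1789 0.0577]
top call cup1_center 0.46 [0.5226 0.1994 0.0049]
top call key_center 0.54 [0.5193 0.4393 0.1687]
top call key_eye 0.48 [0.5179 0.4431 0.1817]
top call peg 0.78 [0.5176 0.4433 0.1903]
top call tray 0.72 [0.5246 0.1956 0.0027]
top call bottle 0.83 [ 0.408  -0.4837 -0.0009]
top call tip_box 0.8 [0.7621 0.0973 0.003 ]
top call tube_rack 0.93 [0.6937 0.3214 0.0008]
wrist call tray 0.69 [0.5206 0.1991 0.0017]
```

View pics/side40.png

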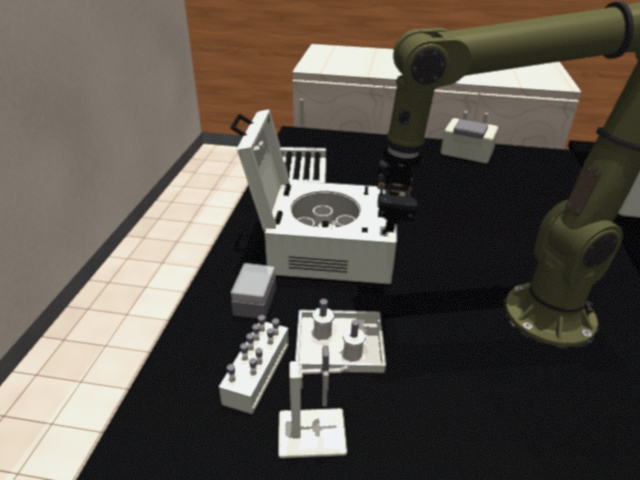

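View pics/top40.png

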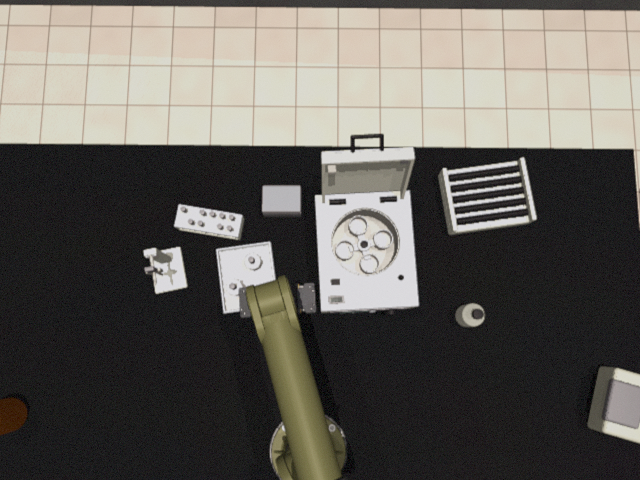

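View pics/wrist40.png

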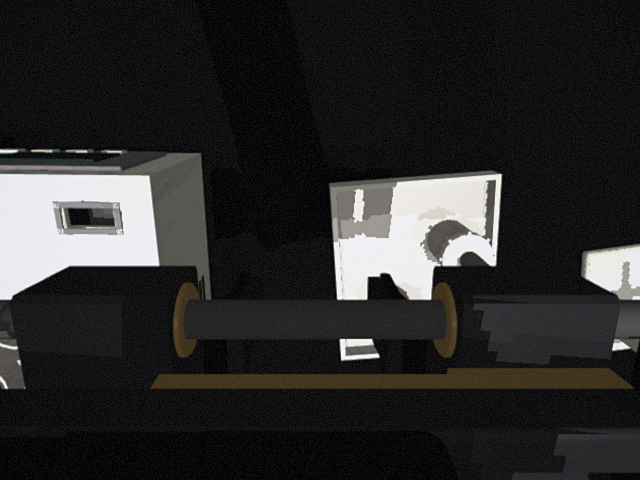

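```bash

python3 -m pendant '{"xyz":[[0,-0.03,0.05],[0,-0.05,0.02],[0,-0.05,0],[0,-0.05,0],[0,-0.05,0],[0,-0.05,0],[0,0,0],[0,0,0]],"turn":[0,0,0,0,0,0,0,0]}' >/dev/null;python3 s.py
python3 - <<'E'
from h import *
import cv2
for c in ['side','top']:
  T=snap(c,c+'41')
  pp(c,T,'cup1_center',n=3);pp(c,T,'tray',n=1);pp(c,T,'lid_handle',n=1)
a=cv2.resize(cv2.imread('pics/side41.png')[290:470,220:400],None,fx=3,fy=3,interpolation=2)
b=cv2.resize(cv2.imread('pics/top41.png')[230:320,140:290],None,fx=4,fy=4,interpolation=2)
cv2.imwrite('pics/s41c.png',a);cv2.imwrite('pics/t41c.png',b)
E
```

```text
t 52.52 p [ 0.4344 -0.2101  0.3457] jaw 94.45 down [ 0.073  0.018 -0.997] F [ 0.8  0.6 -0.2] w 0.0433 q7 113.0
side call cup1_center 0.8 [0.5673 0.1788 0.0599]
side call cup1_center 0.5 [ 7.538e-01  9.100e-02 -5.000e-04]
side call cup1_center 0.37 [ 0.6176 -0.1606  0.0453]
side call tray 0.91 [ 0.5233  0.1942 -0.0015]
side call lid_handle 0.73 [ 0.8496 -0.1453  0.3915]
top call cup1_center 0.64 [0.5674 0.1807 0.0568]
top call tray 0.78 [0.5258 0.1956 0.0027]
top call lid_handle 0.8 [ 0.8531 -0.1446  0.3944]
```

View pics/s41c.png

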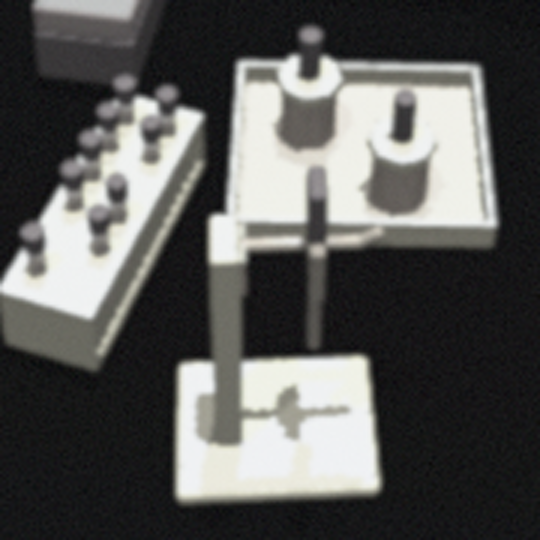

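View pics/t41c.png

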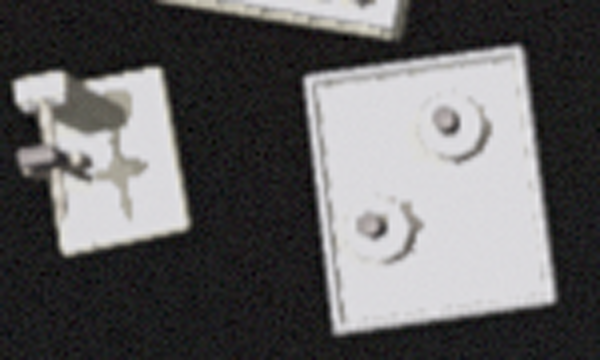

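```bash

python3 -m pendant '{"xyz":[[0,0,0],[0,0,0],[0,0,0],[0,0,0],[0,0,0],[0,0,0],[0,0,0],[0,0,0],[0,0,0],[0,0,0]],"turn":[0,0,0,0,0,0,0,0,0,0]}' >/dev/null
python3 -m pendant '{"xyz":[[0,0,0],[0,0,0],[0,0,0],[0,0,0],[0,0,0],[0,0,0],[0,0,0],[0,0,0],[0,0,0],[0,0,0]],"turn":[0,0,0,0,0,0,0,0,0,0]}' >/dev/null;python3 s.py
python3 - <<'E'
from h import *
import cv2
T=snap('top','top42')
B=back('top',(232.75,286.5),.111,T);A=back('top',(140+447/4,230+121/4),.111,T)
r=R.from_euler('z',-8,degrees=True).as_matrix()
for n,p in(('A',A),('B',B)): print(n,p,(r@(p-np.array([.523,.197,0])))[:2])
a=cv2.imread('pics/top41.png').astype(int);b=cv2.imread('pics/top42.png').astype(int)
d=abs(a-b).max(2);print('diff tray',(d[230:320,140:290]>40).sum(),'all',(d>40).sum())
E
```

```text
t 55.42 p [ 0.4345 -0.2098  0.3458] jaw 94.54 down [ 0.073  0.018 -0.997] F [0.1 0.2 0.2] w 0.0432 q7 113.0
A [0.56336592 0.17421511 0.111     ] [ 0.03680204 -0.02818099]
B [0.48482887 0.22815304 0.111     ] [-0.03346399  0.03616225]
diff tray 0 all 1
```

Both cups are inside the limits, the key is hanging, the lid is at its stop, nothing has moved in 2.5 s, and the robot is clear of everything.

```bash
python3 -c "
from cell import sign_off
print(sign_off())"
```

```text
the job is handed in; nothing more can be done
None
```

I handed the job in at about 55 s of the 210 s allowed; `sign_off` gives no verdict.

**What was done**
- **Key and latch:** I took the key off its peg and pushed its rod through the slot. The reaction was about 6 N, and the picture showed the lid's front spring up. The key then went back on the peg by its eye.
- **Lid:** I lifted it by the handle to about 0.8 rad and let go, and it rose by itself.
- **Cups:** The rotor held two cups, and both now stand in the tray. The last pictures show all four buckets empty.

**Last checks**
- **Cup positions:** In the tray frame the cups are at about (0.037, -0.028) and (-0.033, 0.036) m. Both are within the limits and upright in the side and top views.
- **Key:** Its centre reads about (0.519, 0.441, 0.168) m, as it did when it hung at the start.
- **Lid:** The handle is at about x 0.85 and z 0.39 m, which fits the lid being at its stop.
- **Bystanders:** The tip box and the tube rack still read within a few mm of where they started in both cameras, and the bottle does in the top camera.
- **Stillness:** Two top pictures taken 2.5 s apart were the same, and the gripper was empty and clear of everything.

**What disagreed**
- The cup network only found one of the two cups in the tray, plus some low-scoring false hits. The second cup's position comes from its stem's pixel in the top picture instead.
- In the side picture taken after the second cup was placed, the bottle detection landed on the centrifuge. The top camera put it correctly.
- The tool slowly leaned by up to about 5° over the run. The cups still settled upright when released.

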